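# Swap the snap-in air-filter cassette of a bench cooling block

### The job

The air filter in the top of the cooling block is due for washing: squeeze the filter cassette's two upright spring tabs together to free it, tip it out of its well and lay it flat, tabs up, in the wash basin without dropping it. Then fit the clean cassette from the steel tray: tilt its tongue in under the lip of the well, swing it down flush with the deck and let both tabs spring out under their catches. Leave everything else where it stands.

Things in the scene. Friction and masses are not known exactly. Their poses are not given: they have to be found in the camera images.
- used: Used filter cassette snapped into the well, mid-grey plastic, 110 to 190 g. Origin: middle of its underside; x to the tongue, z up, out of the grille. Grille plate x -60 to 57, y -30 to 30, z 14 to 22. Under it a filter block (x -22 to 30, y -24 to 24) and a foot (x -58 to -54) go down to z 0: laid on a flat it stands level, origin on that surface. Two tabs at x -40 stand up to z 54.
- clean: Clean filter cassette, lying tabs up in the steel tray; same shape, size and frame as the used one. Below the grille each tab has an outward hook, x -52 to -28, top face at z 10.3, underside rounded, reaching y 35.5 (30.5 with the tab pressed in). The hooks hold a seated cassette down until both tabs are pressed.
- used_grip (a point): Point midway between the used cassette's two upright tabs, 40 above its origin; axes as the cassette's. The tabs face each other across y: each a flat plate 24 long (x -12 to 12) x 6 thick (y), reaching from the grille (18 below this point) to 14 above it. Outer faces 56 apart when sprung out, 46 when both are pressed in; squeezed with 20 N or more they carry the cassette.
- clean_grip (a point): Point midway between the clean cassette's two upright tabs, 40 above its origin; axes as the cassette's. The tabs face each other across y: each a flat plate 24 long (x -12 to 12) x 6 thick (y), reaching from the grille (18 below this point) to 14 above it. Outer faces 56 apart when sprung out, 46 when both are pressed in; squeezed with 20 N or more they carry the cassette.
- used_tongue (a point): Middle of the tip of the used cassette's tongue: a flat plate 40 wide (y), 4 thick, standing out 13 from the end of the grille opposite to the tabs; axes as the cassette's.
- clean_tongue (a point): Middle of the tip of the clean cassette's tongue: a flat plate 40 wide (y), 4 thick, standing out 13 from the end of the grille opposite to the tabs; axes as the cassette's.
- well (a point): Well in the cooling block's deck: where a seated cassette's origin lies, axes as its own (x to the lip, z up), 22 below the deck, 98 above the bench. Opening x -62.5 to 62.5, y -32 to 32, edges bevelled; free below down to z -12. The plate rests on ledges at z 14: near corners (x under -55, |y| over 18), far sides (x 20 to 50, |y| over 26.5). Hooks catch under the side walls at z 11.
- lip (a point): Lower edge of the overhanging lip at the well's far end, its middle (62.5 from the well's middle; axes as the well's). The lip is 5 thick, 82 wide and covers 11.5 of the cavity; a seated tongue lies 7.5 under it with 1 of play. Out: tabs pressed, raise the tab end about 0.4 rad about the tongue, then draw back along the cassette's length 15 or more. In: the reverse, tabs held pressed, then let go.
- cooler: Cooling block: fixed cream bench instrument 260 deep (x) x 250 wide (y), origin under its centre on the bench. Deck 120 above the bench, sloping control panel on its -x side, filter well in the right (-y) half of the deck (middle at x 12, y -50), on the left half an aluminium tube block (x -45 to 85, y 38 to 108) standing 42 above the deck with its tubes.
- basin: Grey rectangular wash basin, fixed, empty but for a brush along one long side: 240 (x) x 190 (y) outside, 55 high, walls and floor 5 thick, rim flange 252 x 202. Origin under its centre on the bench, inner floor at z 5.
- tray: Low open steel tray on which the clean cassette lies, fixed: 220 (x) x 160 (y), rim 14 high, walls and floor 3 thick. Origin under its centre on the bench.
- used_left (a joint): Spring tab on the left (+y) side of the used cassette: travel in m, 0 = sprung fully out, 0.005 = pressed fully in, towards the other tab. Spring 2.4 N at rest, 4.4 N fully in; springs out again when let go.
- used_right (a joint): Spring tab on the right (-y) side of the used cassette: travel in m, 0 = sprung fully out, 0.005 = pressed fully in, towards the other tab. Spring 2.4 N at rest, 4.4 N fully in; springs out again when let go.
- clean_left (a joint): Spring tab on the left (+y) side of the clean cassette: travel in m, 0 = sprung fully out, 0.005 = pressed fully in, towards the other tab. Spring 2.4 N at rest, 4.4 N fully in; springs out again when let go.
- clean_right (a joint): Spring tab on the right (-y) side of the clean cassette: travel in m, 0 = sprung fully out, 0.005 = pressed fully in, towards the other tab. Spring 2.4 N at rest, 4.4 N fully in; springs out again when let go.
- brush: Bystander: wooden scrubbing brush lying in the wash basin along its +y side, 149 long (x) x 26 wide x 22 high. Origin under its middle.
- reagent: Bystander: brown bottle with blue cap, diameter 72, 165 high, standing at the right beside the cooling block. Origin under its centre.
- wash_bottle: Bystander: white wash bottle, diameter 72, 178 high with its spout, at the left beside the cooling block. Origin under its centre.
- tube_rack: Bystander: blue tube rack 150 (x) x 84 (y), 104 high with its tubes, at the left. Origin under its centre.
- tip_box: Bystander: tip box 120 (x) x 82 (y) x 72 high, at the right. Origin under its centre.
- beaker: Bystander: glass beaker, diameter 72, 90 high, in front of the cooling block at the left. Origin under its centre.
- dishes: Bystander: stack of four dishes, diameter 91, 59 high, in front of the cooling block at the right. Origin under its centre.
Things that resemble listed ones, but are neither listed nor needed, are in the scene too. What is shaped like the used but pink is not meant.

How it is judged:
By the outcome, as a careful person would: the job done as asked, in the order asked, and still so for the second after the job is handed in, with the robot touching nothing.
It also fails if it takes over 58 s, if anything falls off the work surface, if the arm or the gripper's body presses on something with over 40 N, if the wrist force passes 120 N, or if a joint passes its speed limit or range.

### The arm

A 6-joint arm with a two-finger parallel gripper is mounted at the origin on the work surface. World frame = base frame: x ahead of the robot, y to its left, z up, the work surface at z = 0. Lengths are in m, angles in rad, forces in N, time in s.
With the tool pointing down it reaches from about 0.325 to 0.875 m from the base axis. Payload 4.4 kg.
Tool frame: the origin (TCP) lies midway between the tips of the shut fingers; the grasp point (between the pads) lies 19 mm behind it; z points along the fingers, y is the direction in which the jaws open and shut (so a half turn about z gives the same grasp; the last joint's range is limited). The gripper opens to 85 mm and grips with 20 to 120 N. Pads are 22 mm wide; open, the fingers measure 114 mm over their backs; the gripper's body (76 mm by 85 mm) begins 54 mm behind the grasp point. The pads swing forward as they close: fully open they stand 13 mm farther back than shut.
Start: joints at [-1.254, 0.207, 1.542, -0, 1.393, -0.15], TCP at [0.259, -0.513, 0.231] pointing down, gripper open.
Joint ranges: [-2.73, 2.73], [-0.86, 2.22], [0.23, 2.46], [-1.11, 4.25], [0.08, 2.63], [-2.82, 2.82]. Speed limits (rad/s): [2.79, 2.79, 3.14, 3.14, 3.14, 3.14].

### API

Orientations are given as a unit quaternion [x, y, z, w].
In Python, from cell import arm, optics gives the robot as it stands.
- The arm moves only by the tool play_rows, never from a script. Its argument "moves" is a list of rows, each a list of 4 numbers: the shift along the tool's x, y, z in mm, then the turn about the tool's z in degrees. In form: [[x, y, z, spin], ...]. A call has 1 to 12 rows; each row shifts and turns the pose as measured when the row begins, along the tool's axes as they then stand; what a row does not reach is not made up. A row lasts 1/10 s, in which the tool goes at most 50 mm and 8.59 degrees, less where a joint would pass 70% of its speed; a pose out of reach is approached as far as the arm can. A call is refused whole if a number of a shift passes 50 or a number of a turn 8.59, either way. A call with a gripper value outside its range is refused whole. "grip" is the opening in per cent of the stroke, from 0 (shut) to 100 (fully open), set as the call begins (left out, the last holds). The fingers move at their own pace and stop on an object; "grip_force" is the grip in N (left out, the last holds). Time passes only in rows, so rows that do not move let the fingers close. It gives the time, the measured TCP pose, the force and the opening at its end, in the units of the state.
- arm.read_state(): the state, without advancing time (a new reading comes with each control period).
- optics.snapshot(name): name is "scene" or "side" or "wrist"; returns a dict with "image" (480x640x3 uint8, red, green, blue), "mtx" (3x3 intrinsics, pixels), "dist_coeffs" ([k1, k2, p1, p2, k3] as OpenCV has them; the pictures are not rectified), "position" and "attitude" of the camera in the world; the wrist camera has in their place "tool_from_camera" (4x4, takes a point from camera to tool coordinates, whose origin is the TCP and whose axes are the flange's). Camera axes: x right, y down, z forward; pixel columns grow to the right and rows downward; lengths in m; the calibration is good to about 2 mm. A picture is of the moment at which its call begins: read the wrist's pose just before it. There is no depth.
- arm.close_job(): hands the job in, once; it reports no verdict.
The state is a dict: "time": time; "qpos": joint angles; "qvel": joint speeds; "joint_efforts": joint torques, N m; "eef_pos": TCP position; "ee_rot": TCP orientation; "wrist_force": force on the tool from outside, world axes, zero at the start; "wrist_torque": the same for the moment, N m; "grip_width": opening from 0.0 (shut) to 1.0 (fully open).
Only numpy, scipy, OpenCV 4.12 (cv2) and the standard library are available. Lean on these libraries where they do the work, as an engineer would, in place of code of your own. Each camera call takes 0.05 s, during which the arm holds its last target.

## Working session

There is one attempt and no reset: what is moved stays moved. The work goes in short steps, Python scripts to look and compute and a tool call to move; the robot and the scene stay as the last step left them, time stands still between calls to the robot, and variables do not carry over. Pictures are saved under pics/ and viewed, and the job is handed in when it is done.

Besides the shell and the picture viewer there is one more tool, called after "Request:" as name(argument=value, ...) on one line, values as JSON. play_rows: Moves the arm, as the interface text tells. Its arguments: {"type":"object","properties":{"moves":{"type":"array","items":{"type":"array","items":{"type":"number"}}},"grip":{"type":"number"},"grip_force":{"type":"number"}},"required":["moves"]}

```bash
ls; mkdir -p pics
python3 - <<'E'
from cell import arm, optics
import cv2,json
s=arm.read_state();print(s)
for n in ["scene","side","wrist"]:
    d=optics.snapshot(n); cv2.imwrite(f"pics/{n}0.png",d["image"][:,:,::-1])
    print(n,{k:(v.tolist() if hasattr(v,'tolist') else v) for k,v in d.items() if k!="image"})
E
```

```text
pics
{'time': 0.0, 'qpos': array([-1.25447978e+00,  2.07452026e-01,  1.54296981e+00,  5.91052843e-07,
        1.39348220e+00, -1.50482214e-01]), 'qvel': array([0.00127192, 0.00046015, 0.00030755, 0.00105062, 0.00134319,
       0.0010839 ]), 'joint_efforts': array([-2.09395308e-03, -3.83044660e+01, -2.91592598e+01, -3.80392976e-04,
        1.06885174e-02,  8.26492538e-06]), 'eef_pos': array([ 0.25852759, -0.5127537 ,  0.23010005]), 'ee_rot': array([ 9.72885151e-01,  2.31285855e-01, -9.54271674e-05, -1.15174631e-03]), 'wrist_force': array([-0.34225642, -0.23206404,  0.12957602]), 'wrist_torque': array([0.03005848, 0.01357965, 0.03443232]), 'grip_width': 1.0000140293069049}
scene {'mtx': [[595.2804589759116, 0.0, 320.2638477930731], [0.0, 595.2804589759116, 233.59002563661016], [0.0, 0.0, 1.0]], 'dist_coeffs': [0.06047740905198476, 0.0, 0.0, 0.0, 0.0], 'position': [1.4603058428231275, 0.3018533240877412, 1.1298453122449823], 'attitude': [0.5560714288816331, 0.7480169654583084, -0.29517666211977617, -0.21006171356987097]}
side {'mtx': [[498.29221988262697, 0.0, 325.2031768960076], [0.0, 498.29221988262697, 236.66552379083478], [0.0, 0.0, 1.0]], 'dist_coeffs': [-0.14085573804154367, 0.0, 0.0, 0.0, 0.0], 'position': [0.5521351981290853, -0.916330919616585, 1.0887899244036265], 'attitude': [0.9278924159487977, -0.019743827499806053, 0.004660571044886628, -0.372295749073095]}
wrist {'mtx': [[354.2814955987418, 0.0, 317.84392504899506], [0.0, 354.2814955987418, 235.40376348431957], [0.0, 0.0, 1.0]], 'dist_coeffs': [-0.007547589989941488, 0.0, 0.0, 0.0, 0.0], 'tool_from_camera': [[0.0005613930824962916, -0.9485943857755132, -0.31649388005612694, 0.08204036815161136], [0.9999997032196265, 0.0006995275685665152, -0.00032283407291593943, -2.4016975485929848e-05], [0.0005276347834868731, -0.31649360489013983, 0.948594496961256, -0.14256255430969775], [0.0, 0.0, 0.0, 1.0]]}
```

View pics/scene0.png

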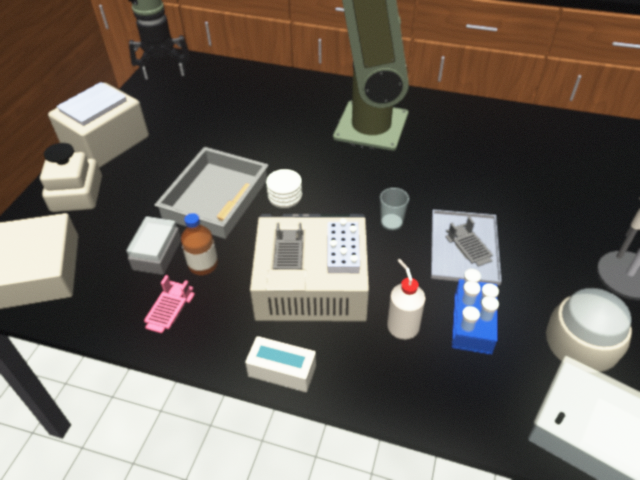

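View pics/side0.png

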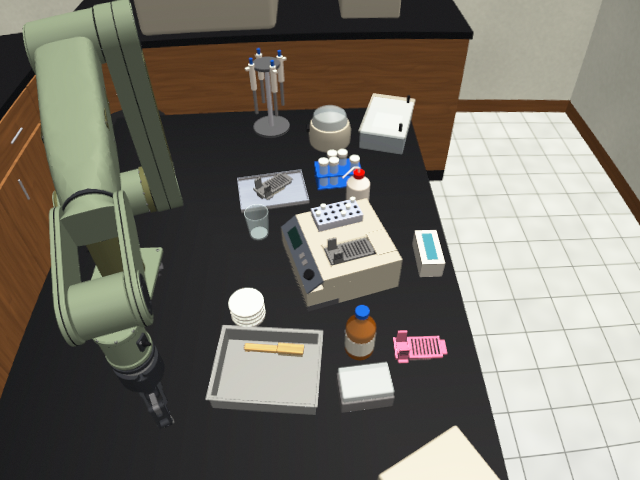

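View pics/wrist0.png

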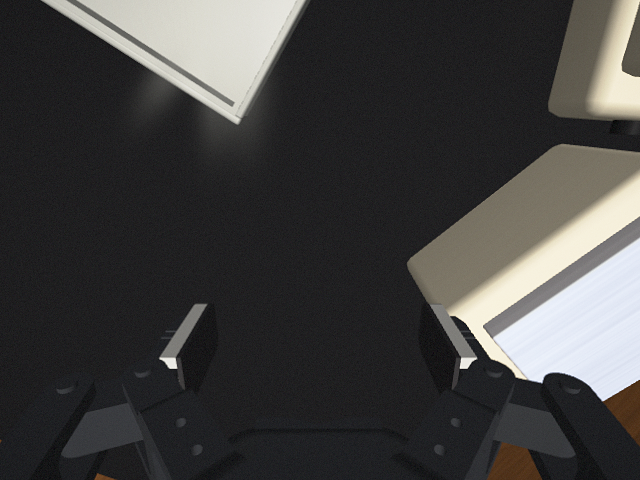

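```bash
cat > h.py <<'E'
import numpy as np, cv2
from scipy.spatial.transform import Rotation as R
from cell import arm, optics
def cam(n):
    s=arm.read_state(); d=optics.snapshot(n)
    if n=="wrist":
        T=np.array(d["tool_from_camera"]); Rt=R.from_quat(s["ee_rot"]).as_matrix()
        d["R"]=Rt@T[:3,:3]; d["p"]=np.array(s["eef_pos"])+Rt@T[:3,3]
    else:
        d["R"]=R.from_quat(d["attitude"]).as_matrix(); d["p"]=np.array(d["position"])
    d["bgr"]=np.ascontiguousarray(d["image"][:,:,::-1]); d["s"]=s
    return d
def ray(d,uv):
    q=cv2.undistortPoints(np.array(uv,float).reshape(-1,1,2),np.array(d["mtx"]),np.array(d["dist_coeffs"])).reshape(-1,2)
    return np.c_[q,np.ones(len(q))]@d["R"].T
def plane(d,uv,z):
    r=ray(d,uv); return d["p"]+r*((z-d["p"][2])/r[:,2])[:,None]
def proj(d,P):
    P=(np.atleast_2d(P)-d["p"])@d["R"]
    return cv2.projectPoints(P,np.zeros(3),np.zeros(3),np.array(d["mtx"]),np.array(d["dist_coeffs"]))[0].reshape(-1,2)
def tri(d1,u1,d2,u2):
    r1=ray(d1,u1);r2=ray(d2,u2);out=[]
    for a,b in zip(r1,r2):
        A=np.c_[a,-b];x=np.linalg.lstsq(A,d2["p"]-d1["p"],rcond=None)[0]
        p,q=d1["p"]+a*x[0],d2["p"]+b*x[1];out.append([*(p+q)/2,np.linalg.norm(p-q)])
    return np.array(out)
def st():
    s=arm.read_state();print("t",round(s["time"],2),"pos",np.round(s["eef_pos"],4),"yaw",round(R.from_quat(s["ee_rot"]).as_matrix()[:2,0]@[1,0],3),np.degrees(np.arctan2(R.from_quat(s["ee_rot"]).as_matrix()[1,0],R.from_quat(s["ee_rot"]).as_matrix()[0,0])).round(2),"F",np.round(s["wrist_force"],1),"T",np.round(s["wrist_torque"],2),"g",round(s["grip_width"],3),"q",np.round(s["qpos"],2));return s
E
python3 - <<'E'
from h import *
for n,roi in [("scene",(240,140,520,300)),("side",(200,160,420,420))]:
    d=cam(n);x0,y0,x1,y1=roi
    im=cv2.resize(d["bgr"][y0:y1,x0:x1],None,fx=2.8 if n=="scene" else 2.3,fy=2.8 if n=="scene" else 2.3,interpolation=cv2.INTER_CUBIC)
    cv2.imwrite(f"pics/{n}1.png",im);print(im.shape)
E
```

```text
(448, 784, 3)
(598, 506, 3)
```

View pics/scene1.png

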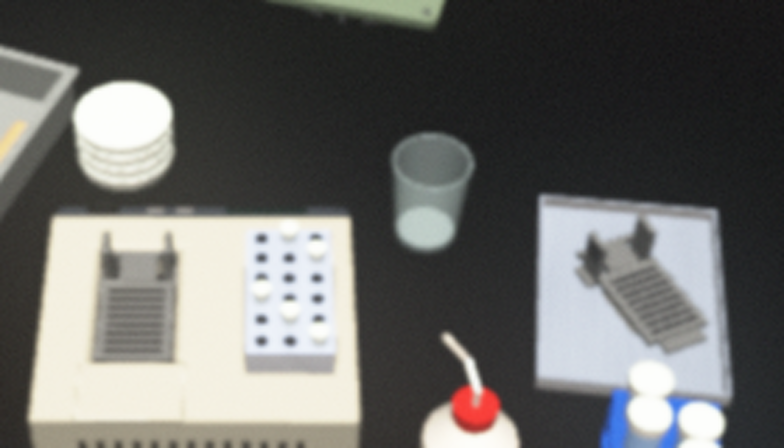

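View pics/side1.png

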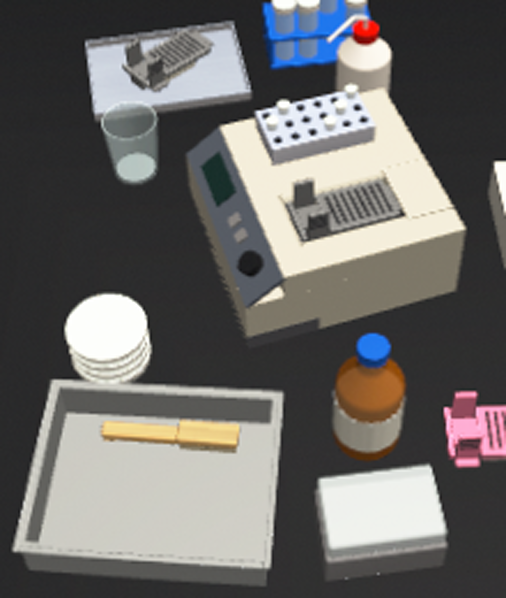

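Run:
```python
from h import *
d=cam("scene");f=lambda L:[(240+x/2.8,140+y/2.8) for x,y in L]
e=cam("side");g=lambda L:[(200+x/2.3,160+y/2.3) for x,y in L]
print("deck scene",plane(d,f([(52,216),(352,216),(360,420),(33,420)]),.12).round(3))
print("grille used scene",plane(d,f([(93,361),(175,361)]),.12).round(3))
print("tabtops used",plane(d,f([(107,234),(169,234)]),.152).round(3))
print("clean tab tops",plane(d,f([(590,235),(640,218)]),.057).round(3))
print("clean far grille corners",plane(d,f([(648,346),(705,322)]),.025).round(3), "tongue",plane(d,f([(669,349),(702,336)]),.019).round(3))
print("tray",plane(d,f([(541,197),(716,210),(730,398),(538,388)]),.014).round(3))
print("basin side rim",plane(e,g([(52,381),(284,392),(268,566),(15,550)]),.055).round(3))
print("brush",plane(e,g([(103,423),(238,448)]),.027).round(3))
print("dishes",plane(e,g([(106,325)]),.059).round(3),"beaker",plane(e,g([(131,120)]),.09).round(3))
print("cap",plane(e,g([(373,347)]),.16).round(3),"rack",plane(d,[(473,277),(489,292),(497,307)],.104).round(3))
```

```text
deck scene [[ 0.571 -0.138  0.12 ]
 [ 0.5    0.104  0.12 ]
 [ 0.706  0.162  0.12 ]
 [ 0.776 -0.075  0.12 ]]
grille used scene [[ 0.709 -0.051  0.12 ]
 [ 0.691  0.011  0.12 ]]
tabtops used [[ 0.606 -0.074  0.152]
 [ 0.592 -0.026  0.152]]
clean tab tops [[0.404 0.298 0.057]
 [0.371 0.337 0.057]]
clean far grille corners [[0.489 0.365 0.025]
 [0.448 0.408 0.025]] tongue [[0.482 0.383 0.019]
 [0.46  0.408 0.019]]
tray [[0.326 0.247 0.014]
 [0.298 0.404 0.014]
 [0.517 0.438 0.014]
 [0.552 0.283 0.014]]
basin side rim [[ 0.319 -0.222  0.055]
 [ 0.569 -0.245  0.055]
 [ 0.546 -0.441  0.055]
 [ 0.301 -0.418  0.055]]
brush [[ 0.373 -0.259  0.027]
 [ 0.518 -0.294  0.027]]
dishes [[ 0.374 -0.152  0.059]] beaker [[0.389 0.146 0.09 ]]
cap [[ 0.656 -0.265  0.16 ]] rack [[0.595 0.368 0.104]
 [0.627 0.406 0.104]
 [0.661 0.426 0.104]]
```

Request:
play_rows(moves=[[0,0,-25,5.4],[0,0,-25,5.4],[34,-29,0,0],[34,-29,0,0],[34,-29,0,0],[34,-29,0,0],[34,-29,0,0],[34,-29,0,0],[34,-29,0,0],[34,-29,0,0],[34,-29,0,0],[34,-29,0,0]])

```text
time: 1.55
eef_pos: [0.5164, -0.1361, 0.2839]
ee_rot: [0.992, 0.128, 0.002, 0.002]
wrist_force: [0.2, -0.8, -0.4]
grip_width: 1.0
```

Request:
play_rows(moves=[[34,-29,0,0],[34,-29,0,0]])

```text
time: 1.75
eef_pos: [0.5691, -0.0592, 0.2843]
ee_rot: [0.992, 0.128, 0.002, 0.002]
wrist_force: [0.8, -0.7, 0.2]
grip_width: 0.998
```

Run:
```python
from h import *
st();d=cam("wrist");cv2.imwrite("pics/w1.png",d["bgr"]);st()
```

```text
t 1.75 pos [ 0.5691 -0.0592  0.2843] yaw 0.967 14.73 F [ 0.8 -0.7  0.2] T [ 0.04 -0.02 -0.01] g 0.998 q [-0.25  0.16  1.49 -0.    1.49  1.06]
t 1.8 pos [ 0.5722 -0.0528  0.2842] yaw 0.966 15.06 F [2.6 3.  0.6] T [ 0.12 -0.09  0.04] g 0.999 q [-0.24  0.16  1.48  0.    1.49  1.06]
```

View pics/w1.png

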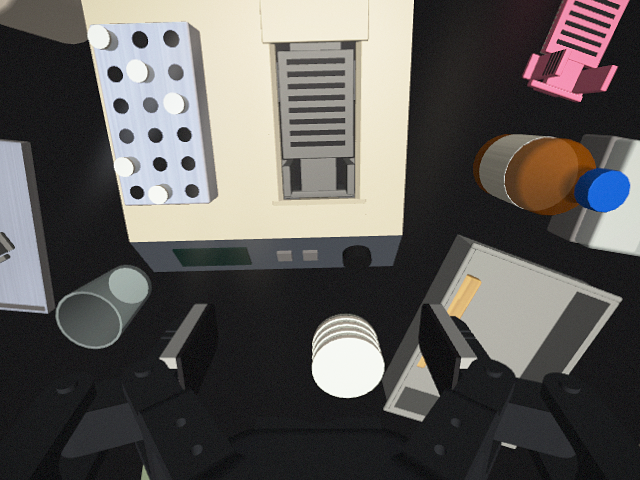

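Run:
```python
from h import *
st();d=cam("wrist");cv2.imwrite("pics/w2.png",cv2.resize(d["bgr"][10:230,240:400],None,fx=3.5*0.75,fy=3.5*.75,interpolation=cv2.INTER_CUBIC));
cv2.imwrite("pics/w2full.png",d["bgr"])
np.savez("w2.npz",R=d["R"],p=d["p"],mtx=d["mtx"],dist_coeffs=d["dist_coeffs"]);st()
```

```text
t 1.8 pos [ 0.5722 -0.0528  0.2842] yaw 0.966 15.06 F [2.6 3.  0.6] T [ 0.12 -0.09  0.04] g 0.999 q [-0.24  0.16  1.48  0.    1.49  1.06]
t 1.85 pos [ 0.5704 -0.0561  0.2839] yaw 0.965 15.12 F [-0.4 -0.7  0.1] T [-0.06  0.03  0.02] g 1.0 q [-0.25  0.16  1.48  0.    1.49  1.06]
```

View pics/w2.png

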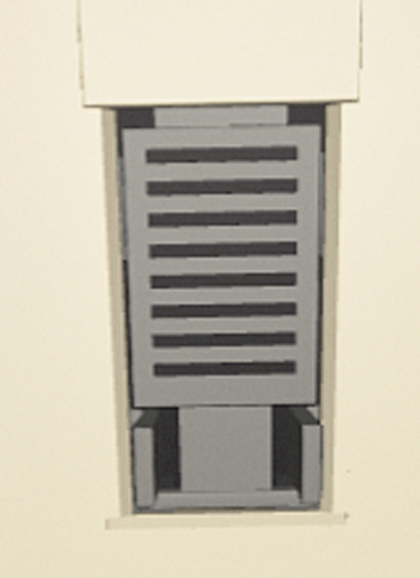

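Run:
```python
from h import *
s=st();d=cam("wrist");st();cv2.imwrite("pics/w3.png",cv2.resize(d["bgr"][10:230,240:400],None,fx=2.625,fy=2.625,interpolation=cv2.INTER_CUBIC));
c=lambda L:[(240+(x+.5)/2.625-.5,10+(y+.5)/2.625-.5) for x,y in L]
g=cv2.cvtColor(d["bgr"],cv2.COLOR_BGR2GRAY)
d2=dict(np.load("w2.npz"))
for dd in (d2,):
  P=plane(dd,c([(122,129),(320,126)]),.12);print("grille far",P.round(4),np.linalg.norm(P[0]-P[1]))
  P=plane(dd,c([(82,103),(360,101)]),.12);print("lip",P.round(4),np.linalg.norm(P[0]-P[1]))
  P=plane(dd,c([(133,426),(323,424),(322,506),(135,507)]),.152);print("tabs",P.round(4),np.linalg.norm(P[0]-P[1]),np.linalg.norm(P[0]-P[3]),P.mean(0))
```

```text
t 1.85 pos [ 0.5704 -0.0561  0.2839] yaw 0.965 15.12 F [-0.4 -0.7  0.1] T [-0.06  0.03  0.02] g 1.0 q [-0.25  0.16  1.48  0.    1.49  1.06]
t 1.9 pos [ 0.5691 -0.0585  0.2838] yaw 0.966 15.0 F [0.3 0.6 0.6] T [-0.01  0.   -0.02] g 1.001 q [-0.25  0.16  1.49 -0.    1.49  1.06]
grille far [[ 0.6885  0.0046  0.12  ]
 [ 0.7048 -0.0524  0.12  ]] 0.059322508329836356
lip [[ 0.6923  0.0178  0.12  ]
 [ 0.7143 -0.0619  0.12  ]] 0.08267672084725629
tabs [[ 0.6082 -0.0209  0.152 ]
 [ 0.6234 -0.0747  0.152 ]
 [ 0.5998 -0.0817  0.152 ]
 [ 0.5847 -0.0272  0.152 ]] 0.05591023533864229 0.024342498654804305 [ 0.60402885 -0.05112568  0.152     ]
```

View pics/w3.png

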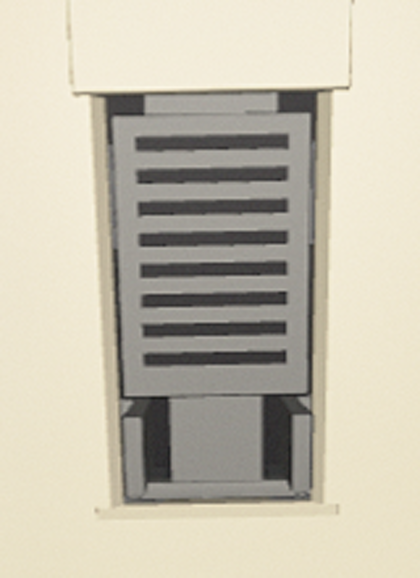

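Request:
play_rows(moves=[[0,0,0,0],[0,0,0,0]])

```text
time: 2.1
eef_pos: [0.5683, -0.0596, 0.2835]
ee_rot: [0.991, 0.13, 0.001, 0.002]
wrist_force: [0.5, -1.0, 0.1]
grip_width: 1.001
```

```bash
cat >> h.py <<'E'
def go(x,y,z,yaw):
    s=st();M=R.from_quat(s["ee_rot"]).as_matrix();a=np.arctan2(M[1,0],M[0,0])
    print("tool shift mm",(M.T@(np.array([x,y,z])-s["eef_pos"])*1e3).round(1),"spin",round(((np.degrees(a)-yaw+180)%360)-180,2))
E
python3 - <<'E'
from h import *
d=cam("wrist");cv2.imwrite("pics/w4.png",cv2.resize(d["bgr"][10:230,240:400],None,fx=2.625,fy=2.625,interpolation=cv2.INTER_CUBIC));
np.savez("w4.npz",R=d["R"],p=d["p"],mtx=d["mtx"],dist_coeffs=d["dist_coeffs"]);st()
go(.6036,-.0508,.20,15.8)
E
```

```text
t 2.15 pos [ 0.5682 -0.0599  0.2835] yaw 0.966 14.93 F [-0.5  0.6  0.5] T [0.02 0.01 0.03] g 1.006 q [-0.25  0.16  1.49 -0.    1.49  1.06]
t 2.15 pos [ 0.5682 -0.0599  0.2835] yaw 0.966 14.93 F [-0.5  0.6  0.5] T [0.02 0.01 0.03] g 1.006 q [-0.25  0.16  1.49 -0.    1.49  1.06]
tool shift mm [36.4 -0.1 83.6] spin -0.87
```

View pics/w4.png

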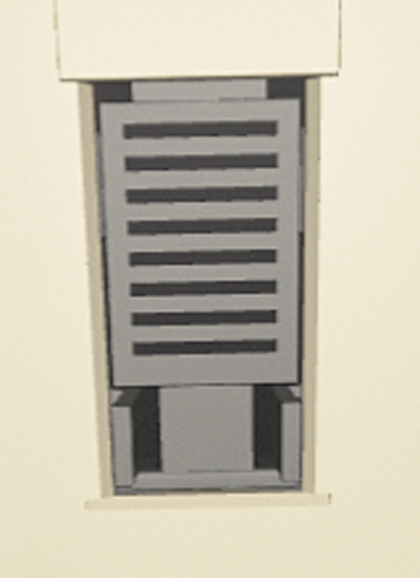

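Run:
```python
from h import *
dd=dict(np.load("w4.npz"));c=lambda L:[(240+(x+.5)/2.625-.5,10+(y+.5)/2.625-.5) for x,y in L]
P=plane(dd,c([(112,404),(301,400),(300,481),(114,486)]),.152);v=P[0]-P[1]+P[3]-P[2];print(P.mean(0),np.degrees(np.arctan2(-v[0],v[1])),np.linalg.norm(P[0]-P[1]))
P=plane(dd,c([(100,104),(299,100)]),.12);v=P[0]-P[1];print(P.mean(0),np.degrees(np.arctan2(-v[0],v[1])),np.linalg.norm(v))
P=plane(dd,c([(60,77),(339,73)]),.12);v=P[0]-P[1];print(P.mean(0),np.degrees(np.arctan2(-v[0],v[1])),np.linalg.norm(v))
```

```text
[ 0.60445256 -0.05076837  0.152     ] 16.34318037709032 0.05501320313775753
[ 0.69654748 -0.02401267  0.12      ] 16.077727291614327 0.058878801835770336
[ 0.70345382 -0.02218009  0.12      ] 15.780446400914416 0.08189120202494063
```

Request:
play_rows(moves=[[18,0,30,-1.0],[18,0,30,0],[0,0,22,0],[0,0,0,0]])

```text
time: 2.55
eef_pos: [0.604, -0.0569, 0.2024]
ee_rot: [0.991, 0.134, 0.004, 0.004]
wrist_force: [-1.0, 0.0, 0.0]
grip_width: 1.0
```

Run:
```python
from h import *
go(.6038,-.0509,.125,16.0)
```

```text
t 2.55 pos [ 0.604  -0.0569  0.2024] yaw 0.964 15.43 F [-1.  0.  0.] T [0.04 0.04 0.02] g 1.0 q [-0.23  0.29  1.5  -0.    1.34  1.07]
tool shift mm [ 0.9 -6.5 77.3] spin -0.57
```

Request:
play_rows(moves=[[0,-6,0,-0.6],[0,0,20,0],[0,0,20,0],[0,0,0,0]])

```text
time: 2.95
eef_pos: [0.6043, -0.0542, 0.168]
ee_rot: [0.99, 0.138, 0.008, 0.005]
wrist_force: [-1.0, 0.7, 0.2]
grip_width: 1.003
```

Run:
```python
from h import *
go(.6038,-.0509,.125,16.0)
d=cam("wrist");cv2.imwrite("pics/w5.png",d["bgr"])
```

```text
t 2.95 pos [ 0.6043 -0.0542  0.168 ] yaw 0.962 15.84 F [-1.   0.7  0.2] T [ 0.01 -0.01  0.01] g 1.003 q [-0.23  0.32  1.54 -0.    1.27  1.07]
tool shift mm [-0.2 -3.8 42.9] spin -0.16
```

View pics/w5.png

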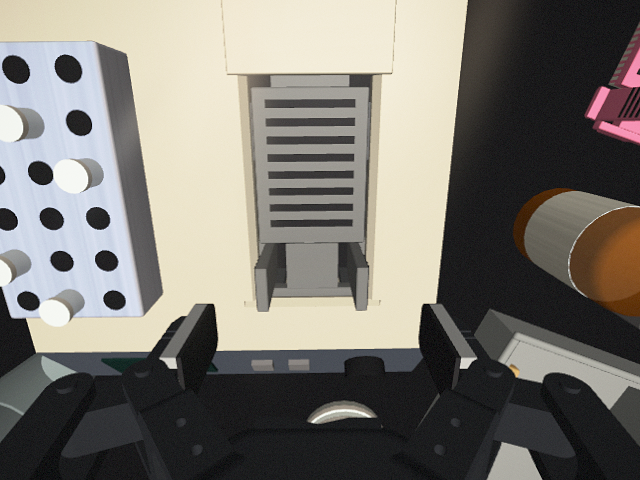

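Request:
play_rows(moves=[[0,-4,0,0],[0,0,0,0]])

```text
time: 3.2
eef_pos: [0.6062, -0.0509, 0.174]
ee_rot: [0.99, 0.138, 0.012, 0.007]
wrist_force: [0.6, -0.2, 0.2]
grip_width: 1.0
```

```bash
cat >> h.py <<'E'
def tilt():
    M=R.from_quat(arm.read_state()["ee_rot"]).as_matrix();print("toolz",M[:,2].round(4))
E
python3 - <<'E'
from h import *
go(.6038,-.0509,.125,16.0);tilt()
E
```

```text
t 3.2 pos [ 0.6062 -0.0509  0.174 ] yaw 0.962 15.82 F [ 0.6 -0.2  0.2] T [0.04 0.04 0.01] g 1.0 q [-0.22  0.31  1.54 -0.    1.27  1.07]
tool shift mm [-3.4 -1.5 48.9] spin -0.18
toolz [ 0.0261 -0.0105 -0.9996]
```

Request:
play_rows(moves=[[-2,-1,16,-0.2],[-1,0,16,0],[0,0,16,0],[0,0,8,0]])

```text
time: 3.6
eef_pos: [0.6104, -0.052, 0.1258]
ee_rot: [0.99, 0.14, 0.02, 0.01]
wrist_force: [-0.4, 0.8, -0.6]
grip_width: 0.999
```

Run:
```python
from h import *
go(.6038,-.0509,.125,16.0);tilt()
```

```text
t 3.6 pos [ 0.6104 -0.052   0.1258] yaw 0.96 16.11 F [-0.4  0.8 -0.6] T [-0.06  0.06  0.02] g 0.999 q [-0.22  0.36  1.58 -0.    1.16  1.07]
tool shift mm [-6.1 -3.   0.5] spin 0.11
toolz [ 0.0425 -0.0142 -0.999 ]
```

Request:
play_rows(moves=[[-6,-3,0,0],[0,0,0,0]])

```text
time: 3.8
eef_pos: [0.6036, -0.0507, 0.126]
ee_rot: [0.99, 0.14, 0.02, 0.01]
wrist_force: [0.2, 0.7, 0.2]
grip_width: 1.002
```

Run:
```python
from h import *
go(.6038,-.0509,.125,16.0);tilt()
d=cam("wrist");cv2.imwrite("pics/w6.png",d["bgr"])
d=cam("side");cv2.imwrite("pics/s6.png",cv2.resize(d["bgr"][180:330,270:420],None,fx=4,fy=4,interpolation=cv2.INTER_CUBIC))
```

```text
t 3.8 pos [ 0.6036 -0.0507  0.126 ] yaw 0.96 16.12 F [0.2 0.7 0.2] T [-0.02 -0.    0.05] g 1.002 q [-0.22  0.35  1.6  -0.    1.15  1.07]
tool shift mm [0.1 0.3 1. ] spin 0.12
toolz [ 0.0425 -0.0142 -0.999 ]
```

View pics/w6.png

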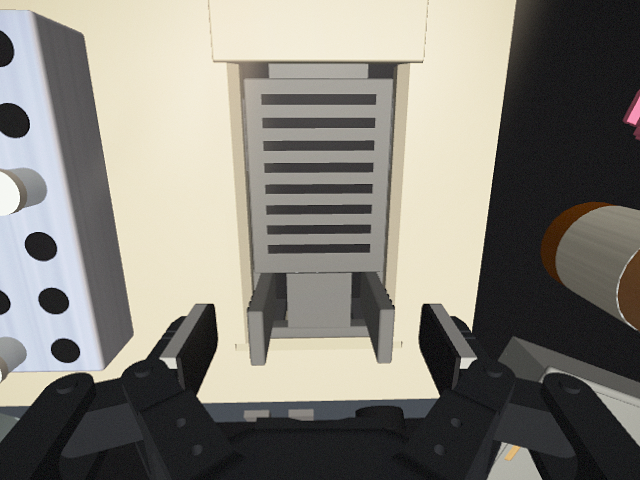

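View pics/s6.png

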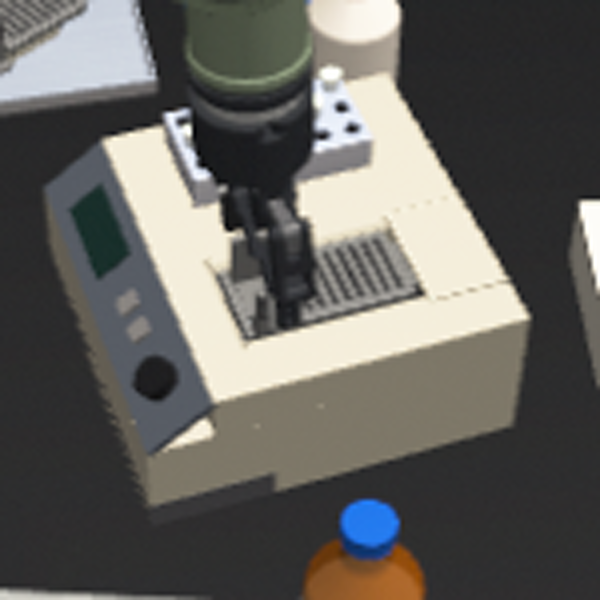

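Request:
play_rows(moves=[[0,0,0,0],[0,0,0,0],[0,0,0,0],[0,0,0,0],[0,0,0,0],[0,0,0,0]], grip=0, grip_force=30)

```text
time: 4.5
eef_pos: [0.6064, -0.0513, 0.1308]
ee_rot: [0.99, 0.14, 0.023, 0.011]
wrist_force: [-1.5, 0.1, 1.0]
grip_width: 0.49
```

Run:
```python
from h import *
go(.6038,-.0509,.125,16.0);tilt()
d=cam("wrist");cv2.imwrite("pics/w7.png",d["bgr"])
```

```text
t 4.5 pos [ 0.6064 -0.0513  0.1308] yaw 0.96 16.13 F [-1.5  0.1  1. ] T [0.02 0.12 0.04] g 0.49 q [-0.22  0.34  1.59 -0.    1.16  1.07]
tool shift mm [-2.6 -1.3  5.7] spin 0.13
toolz [ 0.0491 -0.0157 -0.9987]
```

View pics/w7.png

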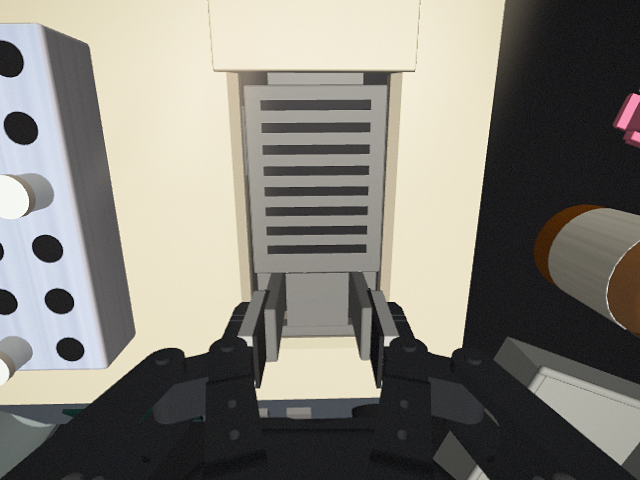

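Request:
play_rows(moves=[[2,0,-5,0],[2,0,-5,0]])

```text
time: 4.75
eef_pos: [0.6077, -0.0498, 0.1387]
ee_rot: [0.99, 0.14, 0.02, 0.01]
wrist_force: [0.3, -1.8, -4.3]
grip_width: 0.488
```

Run:
```python
from h import *
go(.6038,-.0509,.125,16.0);tilt()
d=cam("wrist");cv2.imwrite("pics/w8.png",d["bgr"])
```

```text
t 4.75 pos [ 0.6077 -0.0498  0.1387] yaw 0.96 16.11 F [ 0.3 -1.8 -4.3] T [-0.04  0.2   0.01] g 0.488 q [-0.22  0.34  1.58 -0.01  1.18  1.07]
tool shift mm [-4.5 -0.4 13.6] spin 0.11
toolz [ 0.0432 -0.0148 -0.999 ]
```

View pics/w8.png

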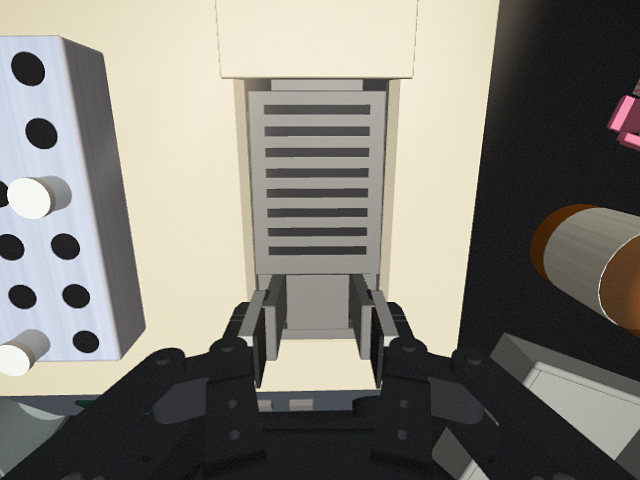

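Request:
play_rows(moves=[[4,0,-8,0],[4,0,-8,0],[4,0,-8,0]])

```text
time: 5.1
eef_pos: [0.6173, -0.0457, 0.1631]
ee_rot: [0.99, 0.14, 0.018, 0.01]
wrist_force: [0.4, 0.8, -4.7]
grip_width: 0.485
```

Run:
```python
from h import *
go(.6038,-.0509,.125,16.0);tilt()
d=cam("wrist");cv2.imwrite("pics/w9.png",d["bgr"])
```

```text
t 5.1 pos [ 0.6173 -0.0457  0.1631] yaw 0.96 16.1 F [ 0.4  0.8 -4.7] T [-0.04  0.22  0.  ] g 0.485 q [-0.21  0.33  1.53 -0.01  1.24  1.08]
tool shift mm [-15.6   0.3  37.6] spin 0.1
toolz [ 0.0383 -0.0143 -0.9992]
```

View pics/w9.png

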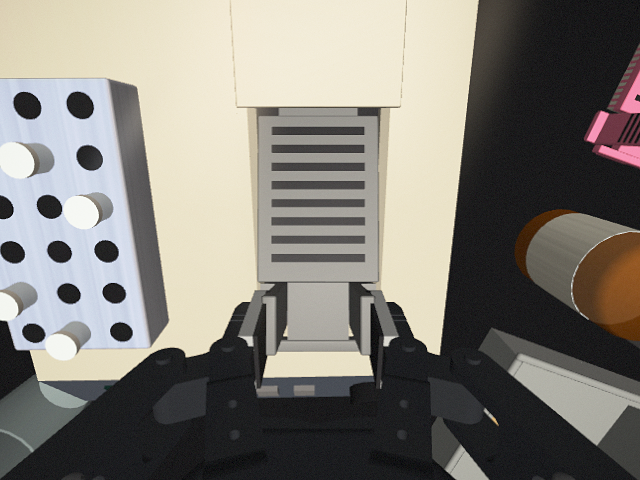

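Request:
play_rows(moves=[[7,0,-7,0],[5,0,-5,0],[2,0,-2,0]])

```text
time: 5.45
eef_pos: [0.6322, -0.0411, 0.1814]
ee_rot: [0.99, 0.14, 0.019, 0.01]
wrist_force: [-0.6, 0.6, -4.3]
grip_width: 0.489
```

Run:
```python
from h import *
go(.6064,-.0513,.1308,16.0);tilt()
d=cam("wrist");cv2.imwrite("pics/w10.png",d["bgr"])
d=cam("side");cv2.imwrite("pics/s10.png",cv2.resize(d["bgr"][180:330,270:420],None,fx=4,fy=4,interpolation=cv2.INTER_CUBIC))
```

```text
t 5.45 pos [ 0.6322 -0.0411  0.1814] yaw 0.96 16.13 F [-0.6  0.6 -4.3] T [-0.08  0.47  0.01] g 0.489 q [-0.2   0.34  1.48 -0.01  1.28  1.09]
tool shift mm [-29.4   1.3  49.7] spin 0.13
toolz [ 0.0405 -0.0148 -0.9991]
```

View pics/w10.png

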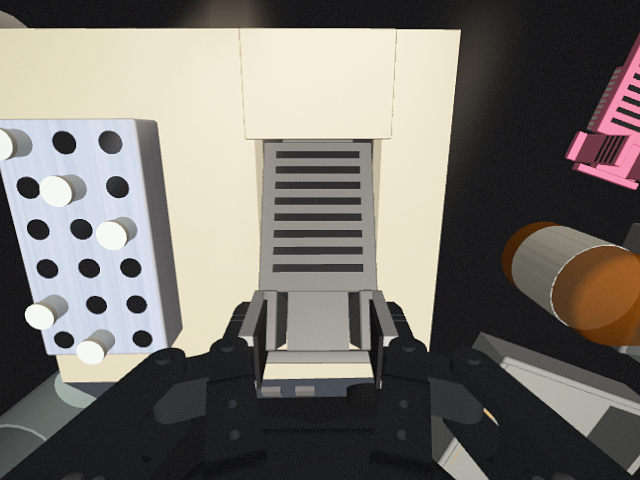

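View pics/s10.png

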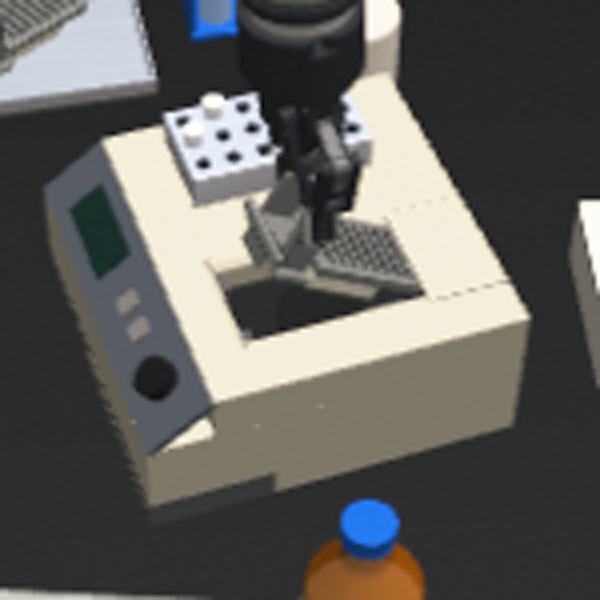

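Request:
play_rows(moves=[[-5,0,-2,0],[-5,0,-2,0],[-6,0,-3,0],[-6,0,-3,0]])

```text
time: 5.95
eef_pos: [0.6108, -0.0474, 0.1917]
ee_rot: [0.99, 0.14, 0.021, 0.01]
wrist_force: [-0.1, -0.0, -2.4]
grip_width: 0.493
```

Run:
```python
from h import *
go(.6322,-.0411,.1814,16.0);tilt()
d=cam("wrist");cv2.imwrite("pics/w11.png",d["bgr"])
d=cam("side");cv2.imwrite("pics/s11.png",cv2.resize(d["bgr"][180:330,270:420],None,fx=4,fy=4,interpolation=cv2.INTER_CUBIC))
```

```text
t 5.95 pos [ 0.6108 -0.0474  0.1917] yaw 0.96 16.16 F [-0.1 -0.  -2.4] T [0.02 0.04 0.03] g 0.493 q [-0.22  0.29  1.53 -0.    1.28  1.07]
tool shift mm [21.8 -0.4 11.2] spin 0.16
toolz [ 0.0453 -0.0148 -0.9989]
```

View pics/w11.png

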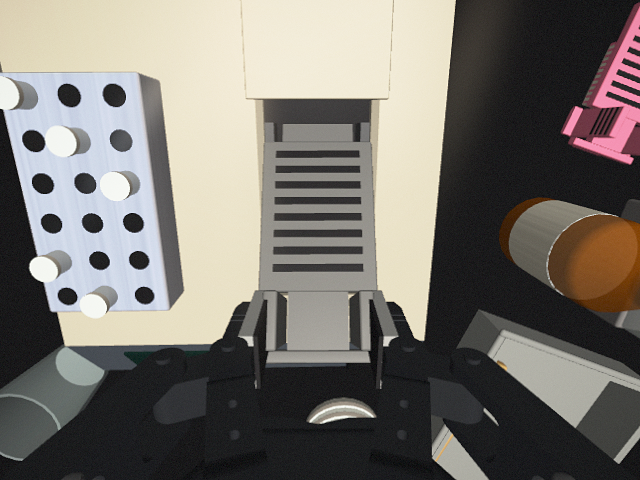

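View pics/s11.png

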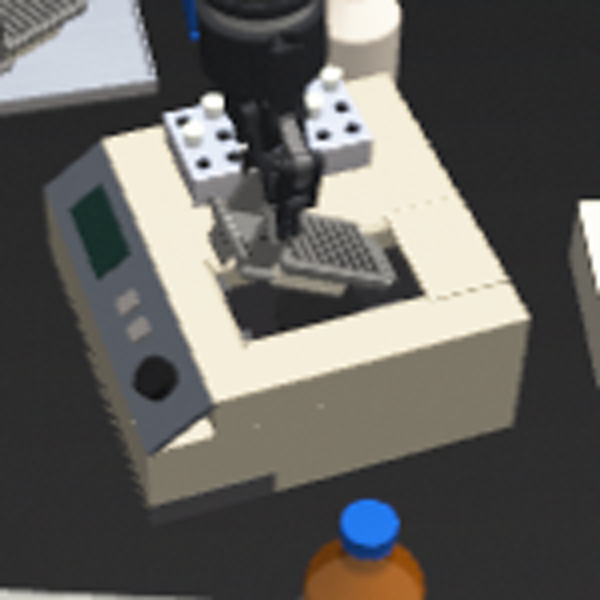

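Request:
play_rows(moves=[[0,0,-20,0],[0,0,-25,5],[0,0,-25,8],[0,0,-25,8],[0,0,-5,1]])

```text
time: 6.55
eef_pos: [0.6045, -0.0462, 0.2937]
ee_rot: [0.998, -0.059, 0.022, 0.006]
wrist_force: [1.3, -0.3, -1.3]
grip_width: 0.485
```

Run:
```python
from h import *
go(.41,-.34,.28,-5.3);tilt()
```

```text
t 6.55 pos [ 0.6045 -0.0462  0.2937] yaw 0.992 -6.75 F [ 1.3 -0.3 -1.3] T [ 0.   -0.01  0.01] g 0.485 q [-0.22  0.2   1.42 -0.    1.48  1.47]
tool shift mm [-159.   314.6    9.3] spin -1.45
toolz [ 0.0431 -0.0137 -0.999 ]
```

Request:
play_rows(moves=[[-10,20,0,0],[-18,36,0,0],[-20,40,0,0],[-20,40,0,-1.4],[-20,40,0,0],[-20,40,0,0],[-20,40,0,0],[-15,30,0,0],[-8,15,0,0],[0,0,0,0]])

```text
time: 7.55
eef_pos: [0.4186, -0.3399, 0.2807]
ee_rot: [0.999, -0.032, 0.021, 0.004]
wrist_force: [-0.1, 0.6, -1.3]
grip_width: 0.484
```

Run:
```python
from h import *
go(.41,-.34,.28,-5.3);tilt()
d=cam("wrist");cv2.imwrite("pics/w12.png",d["bgr"])
np.savez("w12.npz",R=d["R"],p=d["p"],mtx=d["mtx"],dist_coeffs=d["dist_coeffs"])
```

```text
t 7.55 pos [ 0.4186 -0.3399  0.2807] yaw 0.997 -3.62 F [-0.1  0.6 -1.3] T [0.02 0.03 0.01] g 0.484 q [-0.86  0.07  1.6   0.03  1.44  0.77]
tool shift mm [-8.6  0.7  0.3] spin 1.68
toolz [ 0.0419 -0.0093 -0.9991]
```

View pics/w12.png

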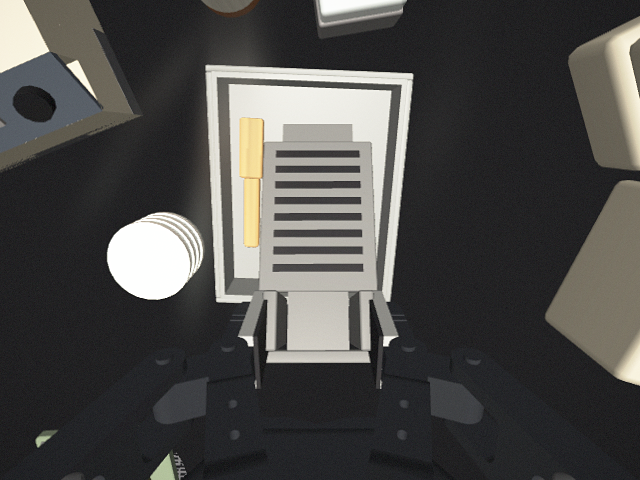

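Run:
```python
from h import *
d=dict(np.load("w12.npz"))
P=plane(d,[(208,66),(412,73),(216,301)],.055);print(P.round(4),np.linalg.norm(P[0]-P[1]),np.linalg.norm(P[0]-P[2]))
a=P[0]-P[2];yaw=np.arctan2(a[1],a[0]);b=P[1]-P[0];print(np.degrees(yaw),np.degrees(np.arctan2(b[0],-b[1]))*-1)
yw=np.radians(-5.0)
ex=np.array([np.cos(yaw),np.sin(yaw)]);ey=np.array([-ex[1],ex[0]])
c=(P[1]+P[2])[:2]/2;print("centre",c)
B=plane(d,[(264,120),(262,178),(259,245),(240,118),(244,246)],.025)[:,:2];print("brush basin frame",np.c_[(B-c)@ex,(B-c)@ey].round(4))
for g in [(-17,-24),(-45,-24)]:
  w=c+ex*g[0]/1e3+ey*g[1]/1e3;print(g,w)
```

```text
[[ 0.5633 -0.2443  0.055 ]
 [ 0.5449 -0.4401  0.055 ]
 [ 0.3167 -0.2169  0.055 ]] 0.19663735909524646 0.2480806597338643
-6.338867746116703 5.365023824549112
centre [ 0.43081259 -0.32849075]
brush basin frame [[ 0.0763  0.0485]
 [ 0.0139  0.0503]
 [-0.0655  0.0536]
 [ 0.0771  0.0743]
 [-0.0675  0.0714]]
(-17, -24) [ 0.41126672 -0.35046707]
(-45, -24) [ 0.3834379  -0.34737563]
```

Request:
play_rows(moves=[[-6,9,10,1.9],[-3,0,25,0],[-2,0,30,0],[-2,0,30,0],[-2,0,30,0],[-1,0,25,0],[0,0,10,0],[0,0,0,0]])

```text
time: 8.4
eef_pos: [0.4111, -0.3423, 0.1097]
ee_rot: [0.999, -0.044, 0.021, 0.002]
wrist_force: [0.3, -0.1, -1.7]
grip_width: 0.487
```

Run:
```python
from h import *
go(.411,-.349,.09,-5.5);tilt()
d=cam("wrist");cv2.imwrite("pics/w13.png",d["bgr"])
d=cam("side");cv2.imwrite("pics/s13.png",cv2.resize(d["bgr"][300:440,190:350],None,fx=4,fy=4,interpolation=cv2.INTER_CUBIC))
```

```text
t 8.4 pos [ 0.4111 -0.3423  0.1097] yaw 0.995 -5.04 F [ 0.3 -0.1 -1.7] T [0.01 0.09 0.01] g 0.487 q [-0.87  0.23  1.78  0.03  1.09  0.77]
tool shift mm [-0.4  6.7 19.7] spin 0.46
toolz [ 0.0416 -0.0062 -0.9991]
```

View pics/w13.png

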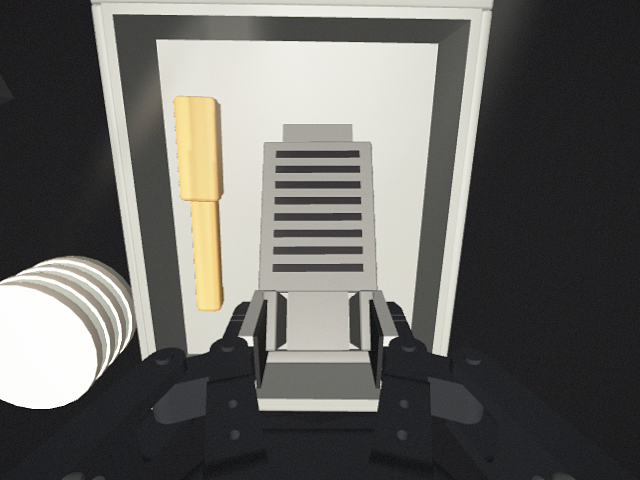

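View pics/s13.png

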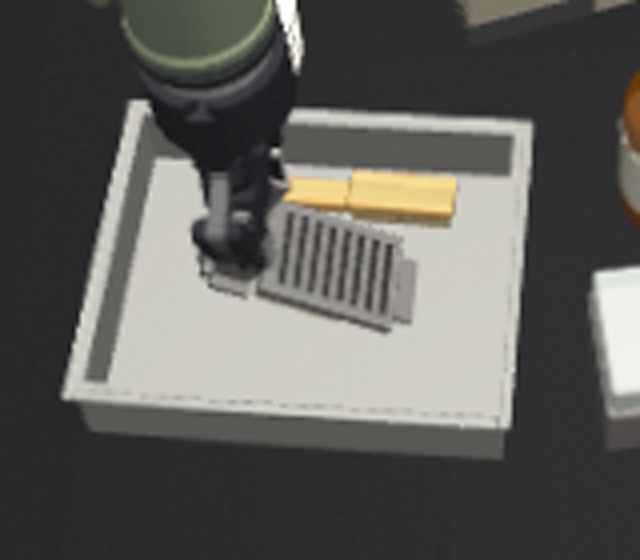

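Request:
play_rows(moves=[[-1,5,15,0.4],[-1,0,12,0],[0,0,8,0],[0,0,6,0]])

```text
time: 8.9
eef_pos: [0.4147, -0.3532, 0.0733]
ee_rot: [0.998, -0.048, 0.026, 0.008]
wrist_force: [-2.8, 1.6, 4.9]
grip_width: 0.483
```

Run:
```python
from h import *
st();tilt()
```

```text
t 8.9 pos [ 0.4147 -0.3532  0.0733] yaw 0.994 -5.44 F [-2.8  1.6  4.9] T [ 0.12  0.28 -0.01] g 0.483 q [-0.88  0.3   1.79  0.03  1.01  0.77]
toolz [ 0.0514 -0.0185 -0.9985]
```

Request:
play_rows(moves=[[-7,0,7,0],[-6,0,8,0],[-5,0,8,0]])

```text
time: 9.2
eef_pos: [0.398, -0.3537, 0.0506]
ee_rot: [0.998, -0.047, 0.027, 0.01]
wrist_force: [-6.4, 2.6, 9.8]
grip_width: 0.485
```

Run:
```python
from h import *
st();tilt()
d=cam("wrist");cv2.imwrite("pics/w14.png",d["bgr"])
d=cam("side");cv2.imwrite("pics/s14.png",cv2.resize(d["bgr"][300:440,190:350],None,fx=4,fy=4,interpolation=cv2.INTER_CUBIC))
```

```text
t 9.2 pos [ 0.398  -0.3537  0.0506] yaw 0.994 -5.35 F [-6.4  2.6  9.8] T [0.37 0.52 0.04] g 0.485 q [-0.91  0.31  1.83  0.03  0.95  0.74]
toolz [ 0.053  -0.0216 -0.9984]
```

View pics/w14.png

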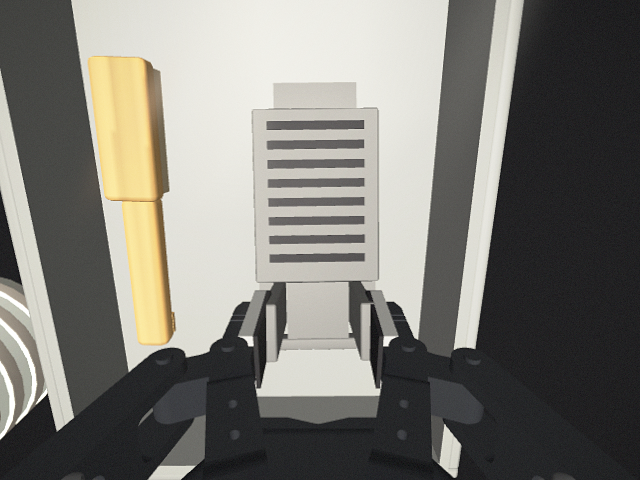

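View pics/s14.png

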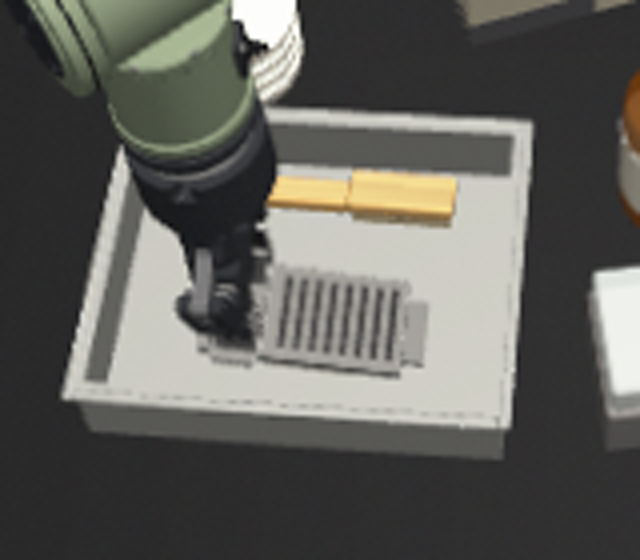

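Request:
play_rows(moves=[[-4,0,6,0],[-3,0,6,0],[-1,0,3,0]])

```text
time: 9.6
eef_pos: [0.3898, -0.3542, 0.0372]
ee_rot: [0.998, -0.048, 0.028, 0.01]
wrist_force: [-2.9, 8.4, 29.2]
grip_width: 0.482
```

Run:
```python
from h import *
st();tilt()
d=cam("wrist");cv2.imwrite("pics/w15.png",d["bgr"])
d=cam("side");cv2.imwrite("pics/s15.png",cv2.resize(d["bgr"][300:440,190:350],None,fx=4,fy=4,interpolation=cv2.INTER_CUBIC))
```

```text
t 9.6 pos [ 0.3898 -0.3542  0.0372] yaw 0.994 -5.45 F [-2.9  8.4 29.2] T [1.57 0.15 0.28] g 0.482 q [-0.92  0.32  1.85  0.04  0.92  0.72]
toolz [ 0.0545 -0.0225 -0.9983]
```

View pics/w15.png

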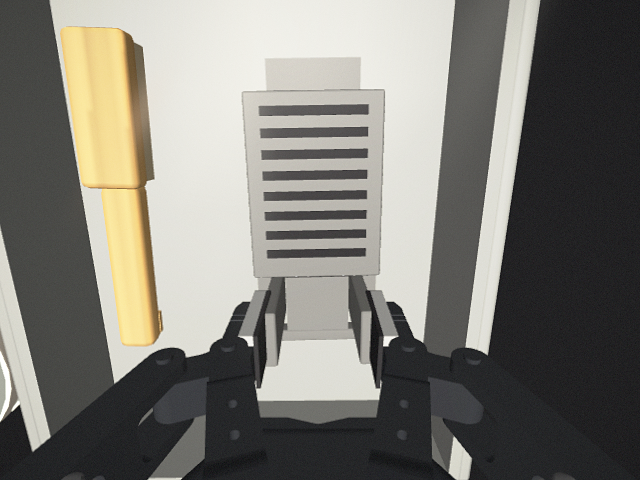

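View pics/s15.png

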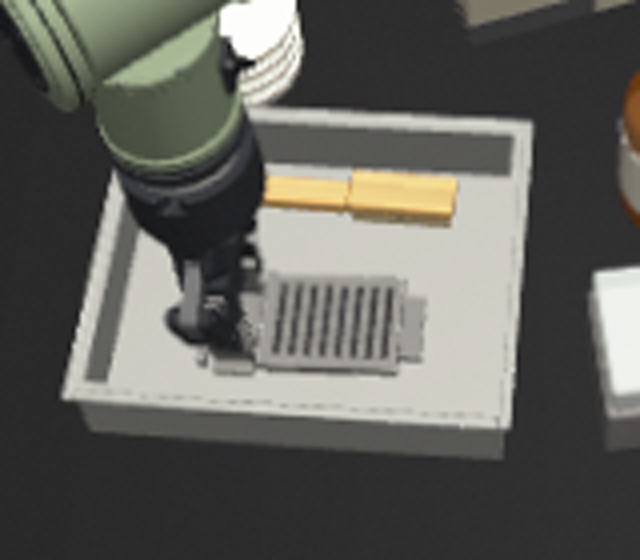

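Request:
play_rows(moves=[[0,0,-1.5,0],[0,0,0,0]])

```text
time: 9.9
eef_pos: [0.3892, -0.3544, 0.0394]
ee_rot: [0.998, -0.048, 0.028, 0.011]
wrist_force: [0.3, -0.5, -1.4]
grip_width: 0.483
```

Request:
play_rows(moves=[[0,0,0,0],[0,0,0,0],[0,0,0,0]], grip=75)

```text
time: 10.2
eef_pos: [0.3881, -0.3538, 0.0381]
ee_rot: [0.998, -0.048, 0.027, 0.01]
wrist_force: [-0.6, 0.4, -0.3]
grip_width: 0.75
```

Run:
```python
from h import *
st();tilt()
d=cam("wrist");cv2.imwrite("pics/w16.png",d["bgr"])
```

```text
t 10.2 pos [ 0.3881 -0.3538  0.0381] yaw 0.994 -5.47 F [-0.6  0.4 -0.3] T [ 0.02  0.04 -0.02] g 0.75 q [-0.92  0.32  1.86  0.04  0.92  0.72]
toolz [ 0.0538 -0.0227 -0.9983]
```

View pics/w16.png

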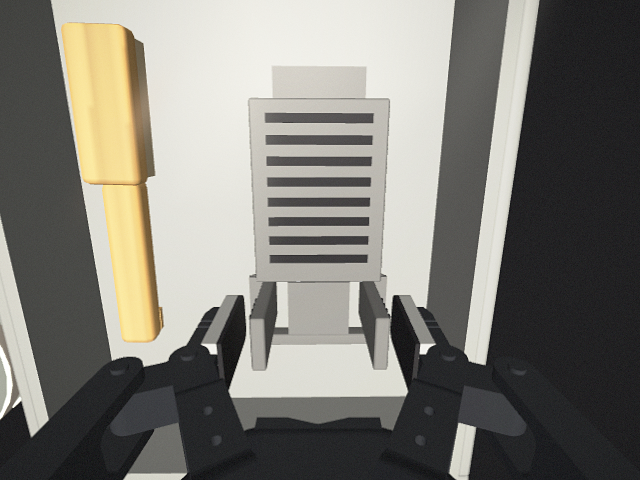

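Request:
play_rows(moves=[[0,0,-15,0],[0,0,-35,0],[0,0,-45,0],[0,0,-45,0],[0,0,-45,0],[0,-20,-25,0],[0,-40,-5,0],[0,-45,0,0],[0,-45,0,0],[0,-45,0,0],[0,-45,0,0],[0,-45,0,0]], grip=100)

```text
time: 11.45
eef_pos: [0.406, -0.0624, 0.2581]
ee_rot: [0.998, -0.054, 0.031, 0.012]
wrist_force: [1.4, 0.1, 0.2]
grip_width: 1.001
```

Run:
```python
from h import *
go(.34,.28,.28,-5.5);tilt()
```

```text
t 11.45 pos [ 0.406  -0.0624  0.2581] yaw 0.992 -6.21 F [1.4 0.1 0.2] T [-0.02 -0.06  0.02] g 1.001 q [-0.36 -0.23  1.92 -0.    1.39  1.32]
tool shift mm [-101.1 -332.6  -34.8] spin -0.71
toolz [ 0.0604 -0.0264 -0.9978]
```

Request:
play_rows(moves=[[0,-20,-20,0],[0,-10,-20,0],[0,-5,-20,0],[0,0,-5,0]])

```text
time: 11.85
eef_pos: [0.4038, -0.0178, 0.3223]
ee_rot: [0.998, -0.049, 0.029, 0.01]
wrist_force: [-0.2, 0.3, 0.7]
grip_width: 1.002
```

Run:
```python
from h import *
go(.34,.28,.28,-5.5);tilt()
```

```text
t 11.85 pos [ 0.4038 -0.0178  0.3223] yaw 0.993 -5.59 F [-0.2  0.3  0.7] T [-0.01 -0.    0.02] g 1.002 q [-0.25 -0.28  1.83 -0.01  1.53  1.42]
tool shift mm [ -94.8 -290.8   31.8] spin -0.09
toolz [ 0.0575 -0.0226 -0.9981]
```

Request:
play_rows(moves=[[0,-20,0,-5],[0,-40,0,-8],[0,-45,0,-8],[0,0,0,0]])

```text
time: 12.25
eef_pos: [0.4007, 0.0882, 0.3186]
ee_rot: [0.99, 0.139, 0.028, 0.016]
wrist_force: [0.1, -1.3, -0.7]
grip_width: 1.0
```

Run:
```python
from h import *
go(.34,.28,.28,40);tilt()
```

```text
t 12.25 pos [0.4007 0.0882 0.3186] yaw 0.96 16.04 F [ 0.1 -1.3 -0.7] T [ 0.01  0.03 -0.01] g 1.0 q [ 0.02 -0.26  1.82 -0.03  1.52  1.32]
tool shift mm [  -7.3 -202.5   30.4] spin -23.96
toolz [ 0.0591 -0.0241 -0.998 ]
```

Request:
play_rows(moves=[[0,-40,5,-8],[-15,-45,10,-8],[-20,-40,10,-8],[-25,-25,5,0],[-15,0,0,0],[0,0,0,0]])

```text
time: 12.85
eef_pos: [0.2719, 0.1754, 0.2722]
ee_rot: [0.938, 0.345, 0.021, 0.023]
wrist_force: [-0.3, 0.1, -0.2]
grip_width: 1.002
```

Run:
```python
from h import *
go(.34,.28,.28,40);tilt()
d=cam("wrist");cv2.imwrite("pics/w17.png",d["bgr"])
np.savez("w17.npz",R=d["R"],p=d["p"],mtx=d["mtx"],dist_coeffs=d["dist_coeffs"])
```

```text
t 12.85 pos [0.2719 0.1754 0.2722] yaw 0.761 40.45 F [-0.3  0.1 -0.2] T [-0.01 -0.03  0.02] g 1.002 q [ 0.35 -0.44  2.04 -0.05  1.5   1.22]
tool shift mm [119.8 -35.1  -7.1] spin 0.45
toolz [ 0.0547 -0.0293 -0.9981]
```

View pics/w17.png

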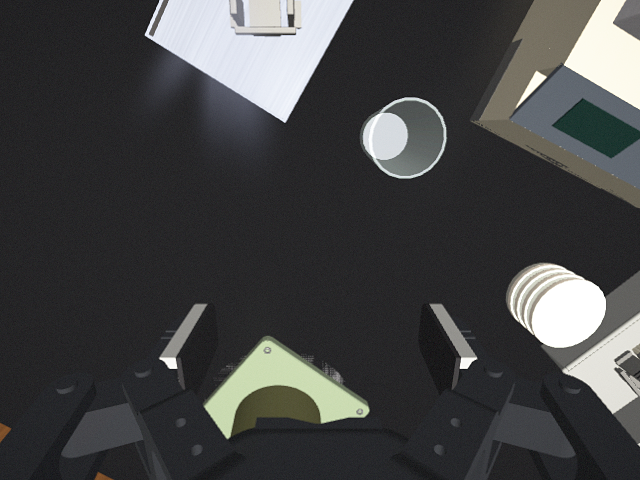

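Request:
play_rows(moves=[[30,-9,0,0],[35,-12,0,0],[30,-10,0,0],[15,-4,0,0],[0,0,0,0]])

```text
time: 13.4
eef_pos: [0.3432, 0.2751, 0.2725]
ee_rot: [0.94, 0.339, 0.023, 0.024]
wrist_force: [-0.3, 0.2, -0.2]
grip_width: 1.001
```

Run:
```python
from h import *
go(.34,.28,.28,40);tilt()
d=cam("wrist");cv2.imwrite("pics/w18.png",d["bgr"])
np.savez("w18.npz",R=d["R"],p=d["p"],mtx=d["mtx"],dist_coeffs=d["dist_coeffs"])
```

```text
t 13.4 pos [0.3432 0.2751 0.2725] yaw 0.77 39.65 F [-0.3  0.2 -0.2] T [-0.04  0.07 -0.02] g 1.001 q [ 0.52 -0.14  1.82 -0.06  1.43  1.4 ]
tool shift mm [ 0.9 -5.4 -7.8] spin -0.35
toolz [ 0.0599 -0.0288 -0.9978]
```

View pics/w18.png

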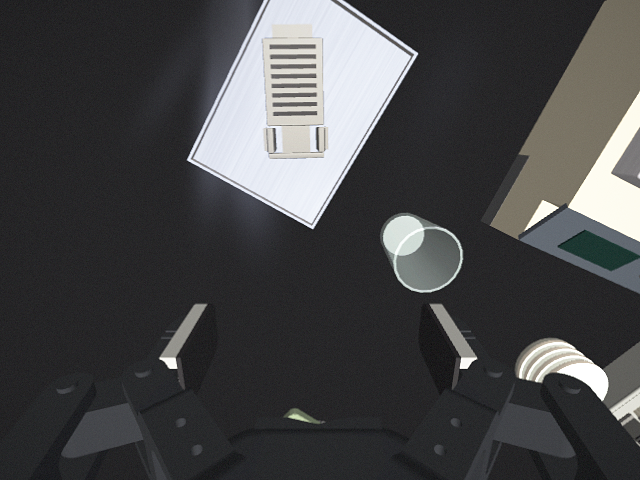

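Run:
```python
from h import *
im=cv2.imread("pics/w18.png");cv2.imwrite("pics/w18z.png",cv2.resize(im[15:165,245:345],None,fx=4,fy=4,interpolation=cv2.INTER_CUBIC))
```

```text
(no output)
```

View pics/w18z.png

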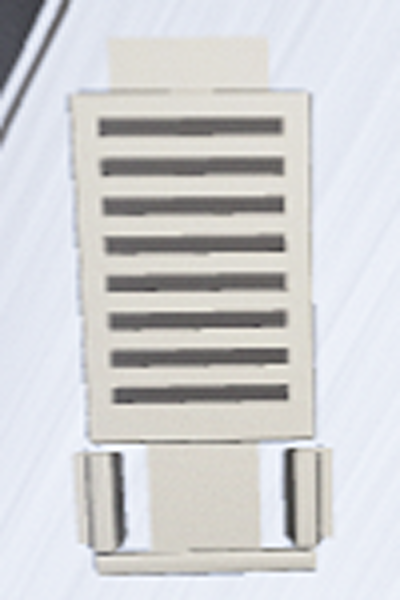

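Run:
```python
from h import *
d=dict(np.load("w18.npz"));c=lambda L:[(245+(x+.5)/4-.5,15+(y+.5)/4-.5) for x,y in L]
a=lambda v:np.degrees(np.arctan2(-v[0],v[1]))
P=plane(d,c([(86,453),(319,448),(319,545),(92,548)]),.057);print("tabs",P.mean(0).round(4),a(P[0]-P[1]),np.linalg.norm(P[0]-P[1]),np.linalg.norm(P[1]-P[2]))
G=plane(d,c([(71,92),(308,90),(313,438),(90,441)]),.025);print("grille",G.round(4),a(G[0]-G[1]),np.linalg.norm(G[0]-G[1]),np.linalg.norm(G[0]-G[3]),G.mean(0))
E_=plane(d,c([(95,553),(315,551)]),.025);print("near end",E_.mean(0),a(E_[0]-E_[1]))
F=G[:2].mean(0);N=E_.mean(0);v=F-N;print("len",np.linalg.norm(v),np.degrees(np.arctan2(v[1],v[0])), "grip",(F-v/np.linalg.norm(v)*.097))
```

```text
tabs [0.3898 0.3248 0.057 ] 40.75444453384151 0.05648110134693179 0.023058983843244858
grille [[0.4439 0.4099 0.025 ]
 [0.4821 0.3656 0.025 ]
 [0.4195 0.3118 0.025 ]
 [0.3815 0.3565 0.025 ]] 40.74375510274063 0.058485828293088064 0.08218582560503729 [0.43173965 0.36095029 0.025     ]
near end [0.37838827 0.31535794 0.025     ] 39.85826672889269
len 0.11137546590975382 40.54602530589806 grip [0.38931195 0.32470284 0.025     ]
```

Run:
```python
from h import *
go(.3909,.3242,.11,40.7)
```

```text
t 13.45 pos [0.3426 0.2743 0.2723] yaw 0.77 39.63 F [-0.5  0.1 -0.3] T [-0.01  0.02  0.03] g 1.005 q [ 0.52 -0.14  1.82 -0.06  1.43  1.4 ]
tool shift mm [ 64.6 -17.6 163.4] spin -1.07
```

Request:
play_rows(moves=[[20,-6,25,-1.1],[20,-6,30,0],[15,-4,30,0],[8,-2,30,0],[2,0,30,0],[0,0,15,0],[0,0,0,0]])

```text
time: 14.15
eef_pos: [0.3971, 0.3209, 0.1099]
ee_rot: [0.939, 0.342, 0.025, 0.025]
wrist_force: [-1.3, 0.4, 0.0]
grip_width: 1.001
```

Run:
```python
from h import *
go(.3909,.3242,.035,40.7);tilt()
d=cam("wrist");cv2.imwrite("pics/w19.png",d["bgr"])
np.savez("w19.npz",R=d["R"],p=d["p"],mtx=d["mtx"],dist_coeffs=d["dist_coeffs"])
```

```text
t 14.15 pos [0.3971 0.3209 0.1099] yaw 0.765 40.08 F [-1.3  0.4  0. ] T [ 0.    0.05 -0.02] g 1.001 q [ 0.55  0.19  1.84 -0.07  1.08  1.45]
tool shift mm [ -4.9 -11.3  74.2] spin -0.62
toolz [ 0.0642 -0.03   -0.9975]
```

View pics/w19.png

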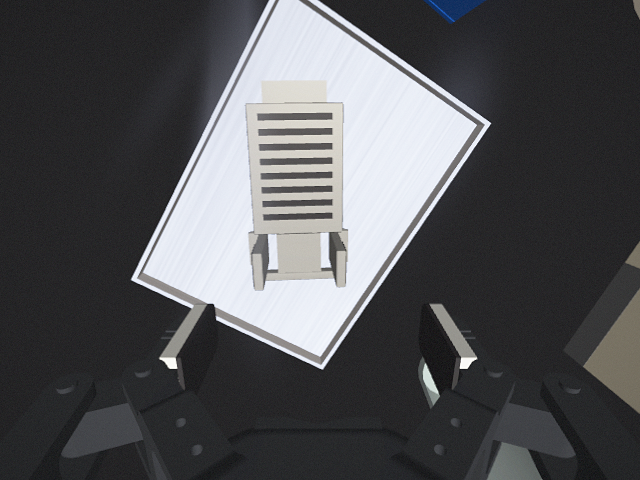

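Run:
```python
from h import *
im=cv2.imread("pics/w19.png");cv2.imwrite("pics/w19z.png",cv2.resize(im[70:300,230:370],None,fx=2.6,fy=2.6,interpolation=cv2.INTER_CUBIC))
```

```text
(no output)
```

View pics/w19z.png

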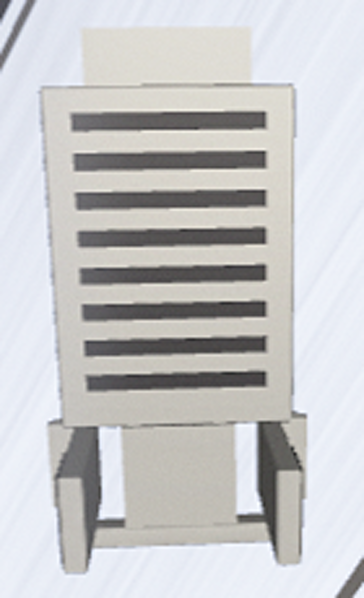

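Run:
```python
from h import *
d=dict(np.load("w19.npz"));c=lambda L:[(230+(x+.5)/2.6-.5,70+(y+.5)/2.6-.5) for x,y in L]
a=lambda v:np.degrees(np.arctan2(-v[0],v[1]))
P=plane(d,c([(59,477),(301,470),(301,562),(63,573)]),.057);print("tabs",P.mean(0).round(4),a(P[0]-P[1]),np.linalg.norm(P[0]-P[1]),np.linalg.norm(P[1]-P[2]))
G=plane(d,c([(41,86),(294,86),(64,425),(292,424)]),.025);print("grille",a(G[0]-G[1]),np.linalg.norm(G[0]-G[1]))
F=G[:2].mean(0);v=F[:2]-P.mean(0)[:2];print(np.linalg.norm(v),np.degrees(np.arctan2(v[1],v[0])),F)
```

```text
tabs [0.3898 0.3245 0.057 ] 40.46991018565443 0.05483297206559048 0.022962218025067566
grille 40.22243349908461 0.059020456909484056
0.09634343347526803 40.73368958828741 [0.4627992  0.38737158 0.025     ]
```

Request:
play_rows(moves=[[-5,-11,5,-0.5],[0,0,18,0],[0,0,18,0],[0,0,15,0],[0,0,8,0],[0,0,0,0]])

```text
time: 14.8
eef_pos: [0.3935, 0.328, 0.0522]
ee_rot: [0.938, 0.346, 0.033, 0.023]
wrist_force: [-0.0, 0.2, -0.6]
grip_width: 0.999
```

Run:
```python
from h import *
go(.3911,.3240,.035,40.6);tilt()
```

```text
t 14.8 pos [0.3935 0.328  0.0522] yaw 0.759 40.56 F [-0.   0.2 -0.6] T [-0.01  0.09 -0.  ] g 0.999 q [ 0.56  0.28  1.87 -0.07  0.94  1.47]
tool shift mm [-5.2  0.3 17. ] spin -0.04
toolz [ 0.0778 -0.0204 -0.9968]
```

Request:
play_rows(moves=[[-4,0,9,0],[-1.5,0,8,0],[0,0,2,0],[0,0,0,0]])

```text
time: 15.2
eef_pos: [0.3918, 0.3251, 0.0342]
ee_rot: [0.937, 0.346, 0.035, 0.022]
wrist_force: [0.4, -0.6, 0.4]
grip_width: 1.002
```

Run:
```python
from h import *
go(.3914,.3243,.035,40.6);tilt()
d=cam("wrist");cv2.imwrite("pics/w20.png",d["bgr"])
```

```text
t 15.2 pos [0.3918 0.3251 0.0342] yaw 0.758 40.6 F [ 0.4 -0.6  0.4] T [ 0.02  0.03 -0.  ] g 1.002 q [ 0.56  0.3   1.89 -0.08  0.89  1.47]
tool shift mm [-0.7  0.4 -0.8] spin -0.0
toolz [ 0.0819 -0.0176 -0.9965]
```

View pics/w20.png

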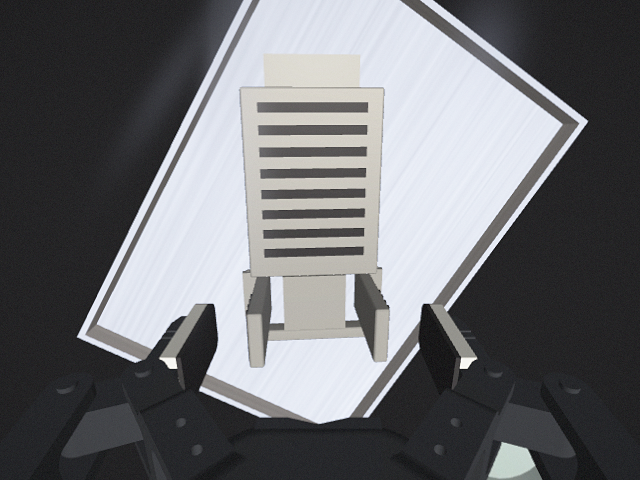

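Request:
play_rows(moves=[[0,0,0,0],[0,0,0,0],[0,0,0,0],[0,0,0,0]], grip=53, grip_force=20)

```text
time: 15.65
eef_pos: [0.3927, 0.3259, 0.036]
ee_rot: [0.937, 0.346, 0.036, 0.022]
wrist_force: [-0.3, -0.7, 0.6]
grip_width: 0.534
```

Run:
```python
from h import *
go(.3914,.3243,.035,40.6);tilt()
d=cam("wrist");cv2.imwrite("pics/w21.png",d["bgr"])
```

```text
t 15.65 pos [0.3927 0.3259 0.036 ] yaw 0.758 40.59 F [-0.3 -0.7  0.6] T [0.01 0.09 0.04] g 0.534 q [ 0.56  0.3   1.89 -0.07  0.89  1.47]
tool shift mm [-2.   0.3  0.9] spin -0.01
toolz [ 0.0833 -0.0164 -0.9964]
```

View pics/w21.png

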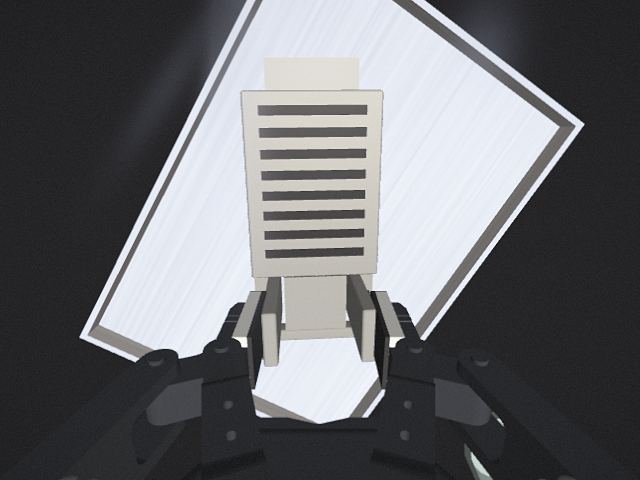

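Request:
play_rows(moves=[[5,0.5,-7,0],[6,0.5,-8,0]])

```text
time: 15.9
eef_pos: [0.399, 0.3315, 0.0506]
ee_rot: [0.937, 0.346, 0.034, 0.023]
wrist_force: [-0.3, 0.6, -1.7]
grip_width: 0.527
```

Run:
```python
from h import *
go(.3914,.3243,.035,40.6);tilt()
d=cam("wrist");cv2.imwrite("pics/w22.png",d["bgr"])
d=cam("side");cv2.imwrite("pics/s22.png",cv2.resize(d["bgr"][150:230,220:330],None,fx=6,fy=6,interpolation=cv2.INTER_CUBIC))
```

```text
t 15.9 pos [0.399  0.3315 0.0506] yaw 0.759 40.58 F [-0.3  0.6 -1.7] T [-0.04  0.06  0.06] g 0.527 q [ 0.56  0.29  1.86 -0.07  0.93  1.47]
tool shift mm [-11.2  -0.5  15. ] spin -0.02
toolz [ 0.0799 -0.0188 -0.9966]
```

View pics/w22.png

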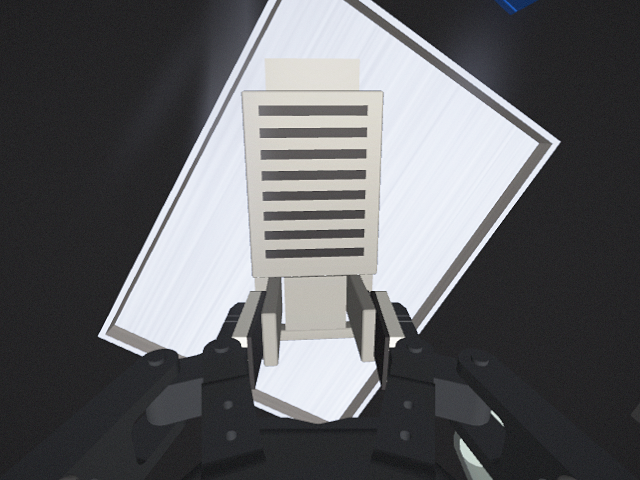

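View pics/s22.png

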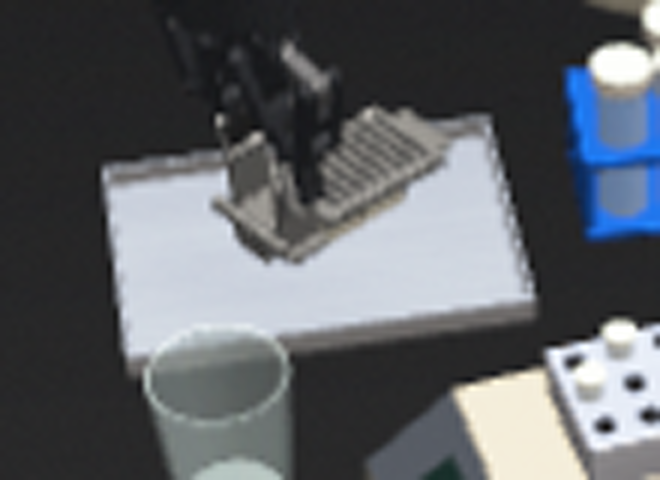

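Request:
play_rows(moves=[[0,0,0,0],[0,0,0,0]], grip=55)

```text
time: 16.2
eef_pos: [0.4016, 0.3332, 0.0525]
ee_rot: [0.937, 0.346, 0.037, 0.022]
wrist_force: [0.4, 0.2, -0.6]
grip_width: 0.55
```

Run:
```python
from h import *
go(.3914,.3243,.035,40.6);tilt()
d=cam("wrist");cv2.imwrite("pics/w23.png",d["bgr"])
```

```text
t 16.2 pos [0.4016 0.3332 0.0525] yaw 0.758 40.59 F [ 0.4  0.2 -0.6] T [0.07 0.04 0.01] g 0.55 q [ 0.56  0.29  1.86 -0.07  0.93  1.47]
tool shift mm [-14.5  -1.   16.7] spin -0.01
toolz [ 0.085  -0.0156 -0.9963]
```

View pics/w23.png

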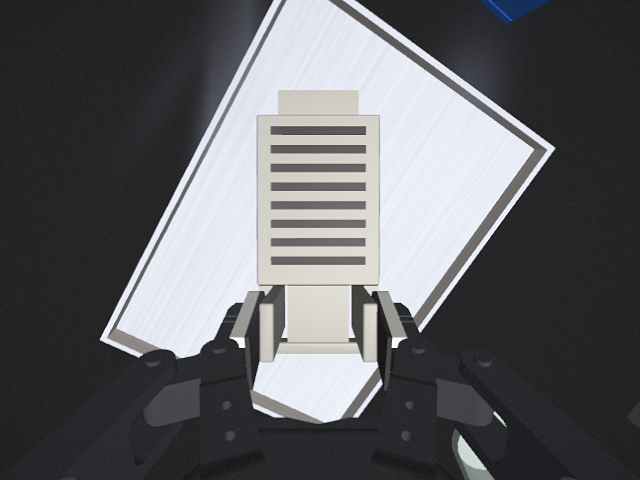

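Request:
play_rows(moves=[[4,0.3,-5,0],[4,0.3,-5,0],[2,0,-2,0]])

```text
time: 16.55
eef_pos: [0.4079, 0.3391, 0.0649]
ee_rot: [0.937, 0.346, 0.036, 0.022]
wrist_force: [0.6, -0.3, -0.8]
grip_width: 0.552
```

Run:
```python
from h import *
go(.3914,.3243,.035,40.6);tilt()
d=cam("wrist");cv2.imwrite("pics/w24.png",d["bgr"])
```

```text
t 16.55 pos [0.4079 0.3391 0.0649] yaw 0.758 40.58 F [ 0.6 -0.3 -0.8] T [-0.    0.07 -0.  ] g 0.552 q [ 0.57  0.29  1.83 -0.07  0.97  1.47]
tool shift mm [-23.6  -1.4  28.6] spin -0.02
toolz [ 0.0825 -0.0171 -0.9964]
```

View pics/w24.png

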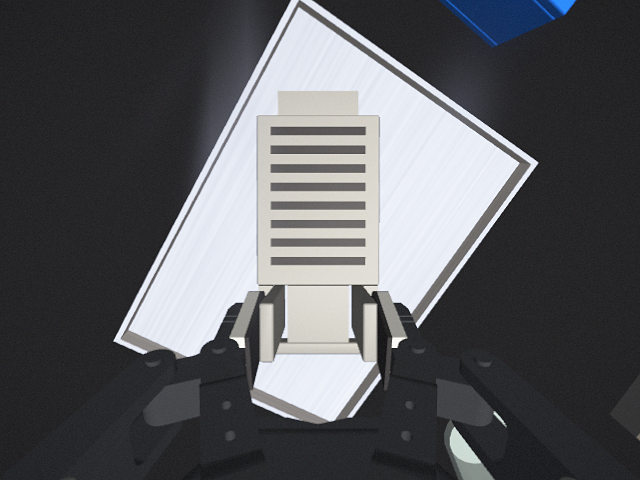

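Request:
play_rows(moves=[[0,0,0,0],[0,0,0,0]], grip=56.5)

```text
time: 16.8
eef_pos: [0.4085, 0.3395, 0.0654]
ee_rot: [0.937, 0.346, 0.036, 0.022]
wrist_force: [-0.5, 0.8, -0.5]
grip_width: 0.564
```

Run:
```python
from h import *
st()
d=cam("wrist");cv2.imwrite("pics/w25.png",d["bgr"])
```

```text
t 16.8 pos [0.4085 0.3395 0.0654] yaw 0.758 40.59 F [-0.5  0.8 -0.5] T [-0.03  0.06 -0.03] g 0.564 q [ 0.57  0.29  1.83 -0.07  0.97  1.47]
```

View pics/w25.png

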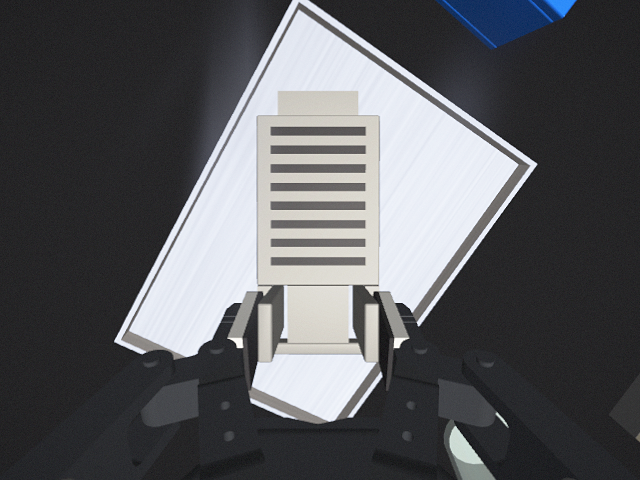

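Request:
play_rows(moves=[[-2,0,5,0],[0,0,0,0],[0,0,0,0]], grip=58)

```text
time: 17.15
eef_pos: [0.4065, 0.3375, 0.0592]
ee_rot: [0.937, 0.346, 0.036, 0.022]
wrist_force: [0.7, 0.8, -0.8]
grip_width: 0.579
```

Run:
```python
from h import *
st()
d=cam("wrist");cv2.imwrite("pics/w26.png",d["bgr"])
```

```text
t 17.15 pos [0.4065 0.3375 0.0592] yaw 0.758 40.58 F [ 0.7  0.8 -0.8] T [-0.03  0.08 -0.01] g 0.579 q [ 0.56  0.29  1.84 -0.07  0.95  1.47]
```

View pics/w26.png

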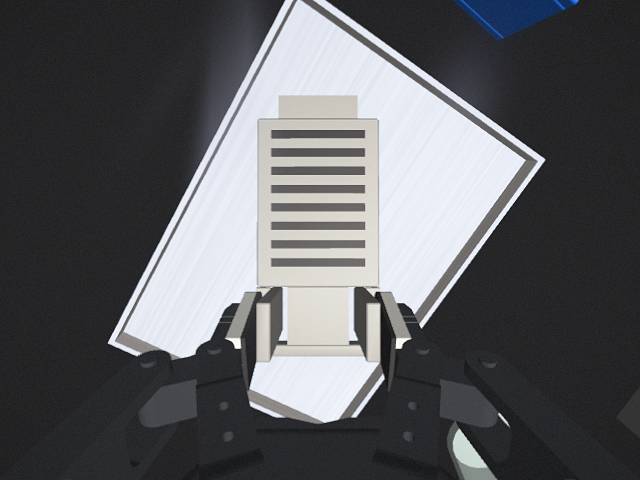

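Request:
play_rows(moves=[[0,0,0,0],[0,0,0,0]], grip=59.5)

```text
time: 17.4
eef_pos: [0.4061, 0.3372, 0.0588]
ee_rot: [0.937, 0.346, 0.035, 0.022]
wrist_force: [-0.1, 0.5, -0.9]
grip_width: 0.6
```

Run:
```python
from h import *
st()
d=cam("wrist");cv2.imwrite("pics/w27.png",d["bgr"])
```

```text
t 17.4 pos [0.4061 0.3372 0.0588] yaw 0.759 40.58 F [-0.1  0.5 -0.9] T [0.03 0.05 0.02] g 0.6 q [ 0.56  0.29  1.84 -0.07  0.95  1.47]
```

View pics/w27.png

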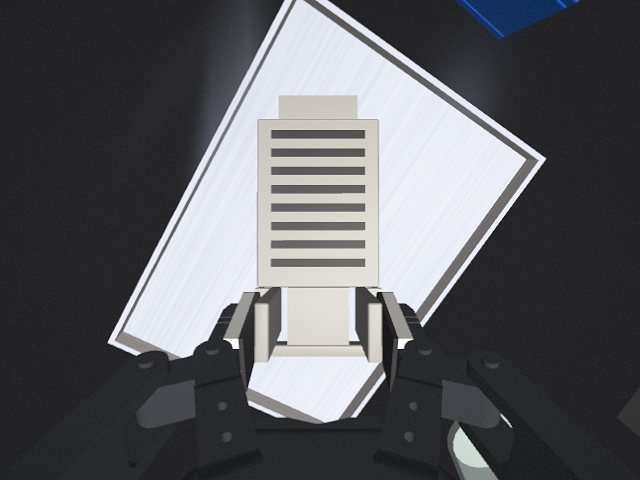

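Request:
play_rows(moves=[[3,0.3,-5,0],[3,0.3,-5,0],[0,0,0,0]], grip=61)

```text
time: 17.75
eef_pos: [0.411, 0.3415, 0.0704]
ee_rot: [0.937, 0.346, 0.036, 0.022]
wrist_force: [-0.3, 0.0, -0.5]
grip_width: 0.607
```

Run:
```python
from h import *
st()
d=cam("wrist");cv2.imwrite("pics/w28.png",d["bgr"])
d=cam("side");cv2.imwrite("pics/s28.png",cv2.resize(d["bgr"][150:230,220:330],None,fx=6,fy=6,interpolation=cv2.INTER_CUBIC))
```

```text
t 17.75 pos [0.411  0.3415 0.0704] yaw 0.758 40.58 F [-0.3  0.  -0.5] T [ 0.04  0.05 -0.02] g 0.607 q [ 0.57  0.28  1.82 -0.07  0.98  1.47]
```

View pics/w28.png

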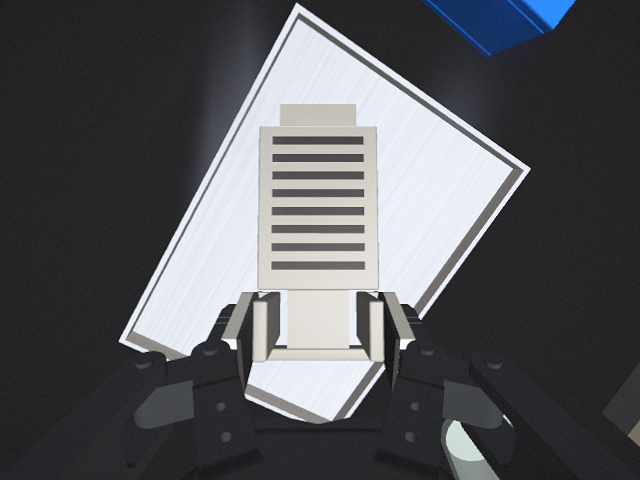

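View pics/s28.png

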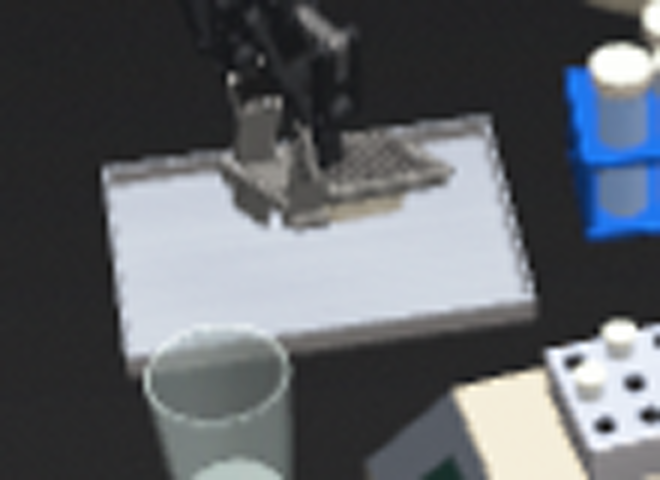

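Request:
play_rows(moves=[[3,0.3,-5,0],[2,0.3,-4,0],[0,0,0,0]], grip=62)

```text
time: 18.15
eef_pos: [0.4137, 0.344, 0.0795]
ee_rot: [0.937, 0.346, 0.034, 0.023]
wrist_force: [-1.0, 0.2, -1.7]
grip_width: 0.624
```

Run:
```python
from h import *
st()
d=cam("wrist");cv2.imwrite("pics/w29.png",d["bgr"])
```

```text
t 18.15 pos [0.4137 0.344  0.0795] yaw 0.759 40.58 F [-1.   0.2 -1.7] T [0.   0.06 0.  ] g 0.624 q [ 0.57  0.28  1.8  -0.07  1.    1.47]
```

View pics/w29.png

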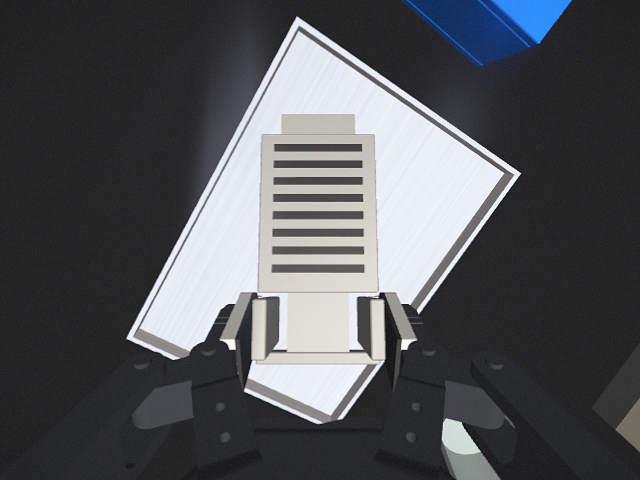

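Request:
play_rows(moves=[[0,0,0,0],[0,0,0,0],[0,0,0,0],[0,0,-10,0],[0,0,-15,0],[0,0,-20,0]], grip=0, grip_force=30)

```text
time: 18.8
eef_pos: [0.4067, 0.3426, 0.1222]
ee_rot: [0.938, 0.346, 0.029, 0.024]
wrist_force: [1.1, -0.2, -1.9]
grip_width: 0.486
```

Run:
```python
from h import *
st();tilt()
d=cam("wrist");cv2.imwrite("pics/w30.png",d["bgr"])
```

```text
t 18.8 pos [0.4067 0.3426 0.1222] yaw 0.759 40.55 F [ 1.1 -0.2 -1.9] T [ 0.05  0.05 -0.01] g 0.486 q [ 0.57  0.21  1.78 -0.07  1.1   1.47]
toolz [ 0.0716 -0.0241 -0.9971]
```

View pics/w30.png

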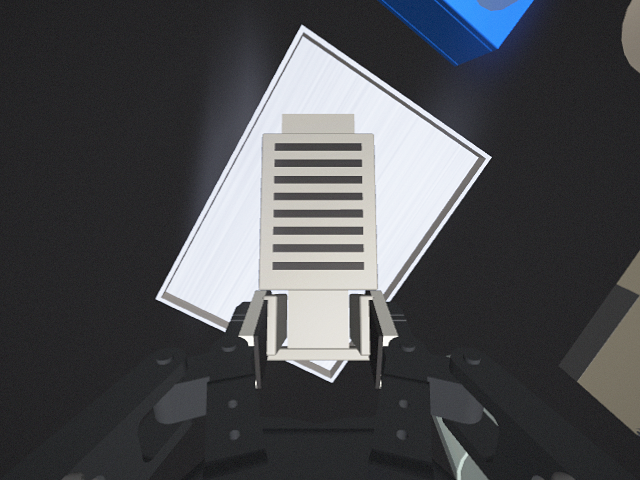

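Request:
play_rows(moves=[[0,0,-30,0],[0,0,-40,4],[0,0,-40,8],[0,0,-40,8],[0,0,-25,4],[0,0,-5,0]])

```text
time: 19.45
eef_pos: [0.3938, 0.3478, 0.3139]
ee_rot: [0.99, 0.135, 0.038, 0.015]
wrist_force: [-0.2, 0.4, -0.5]
grip_width: 0.485
```

Run:
```python
from h import *
go(.604,-.049,.29,16);tilt()
```

```text
t 19.45 pos [0.3938 0.3478 0.3139] yaw 0.961 15.62 F [-0.2  0.4 -0.5] T [ 0.04  0.07 -0.01] g 0.485 q [ 0.59  0.02  1.59 -0.06  1.49  1.9 ]
tool shift mm [ 93.6 437.2  47.8] spin -0.38
toolz [ 0.0794 -0.0184 -0.9967]
```

Request:
play_rows(moves=[[5,20,1,-0.4],[9,40,3,0],[9,44,4,0],[9,44,4,0],[9,44,4,0],[9,44,4,0],[9,44,4,0],[9,44,4,0],[9,40,4,0],[6,30,3,0],[3,15,2,0],[0,0,0,0]])

```text
time: 20.65
eef_pos: [0.5961, -0.0334, 0.2802]
ee_rot: [0.988, 0.151, 0.029, 0.011]
wrist_force: [0.3, 0.0, -1.8]
grip_width: 0.483
```

Run:
```python
from h import *
go(.604,-.049,.25,16);tilt()
d=cam("wrist");cv2.imwrite("pics/w31.png",d["bgr"])
np.savez("w31.npz",R=d["R"],p=d["p"],mtx=d["mtx"],dist_coeffs=d["dist_coeffs"])
```

```text
t 20.65 pos [ 0.5961 -0.0334  0.2802] yaw 0.953 17.46 F [ 0.3  0.  -1.8] T [-0.03  0.04  0.01] g 0.483 q [-0.2   0.18  1.47 -0.    1.43  1.07]
tool shift mm [ 1.2 16.3 30.8] spin 1.46
toolz [ 0.0607 -0.0139 -0.9981]
```

View pics/w31.png

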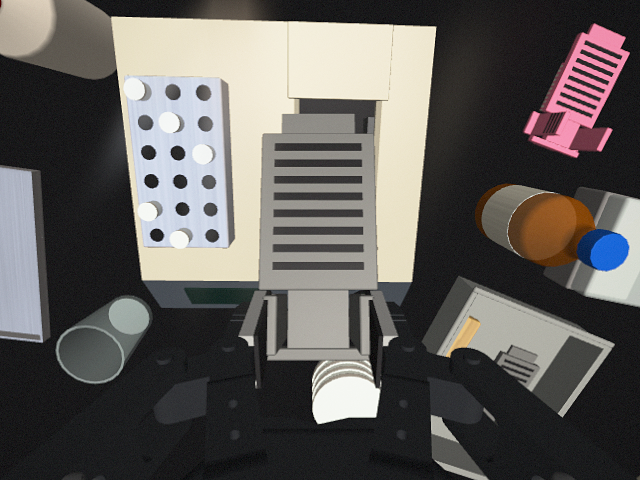

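```bash
cat >> h.py <<'E'
def ins(wx,wz,tt=(.0837,0,.0657),yaw=16.0,W=(.6421,-.0399)):
    "tongue tip top to well coords (mm)"
    s=st();M=R.from_quat(s["ee_rot"]).as_matrix();a=np.radians(yaw)
    cur=np.degrees(np.arctan2(M[1,0],M[0,0]))
    M2=R.from_euler('z',yaw-cur,degrees=True).as_matrix()@M
    t=np.array([W[0]+wx/1e3*np.cos(a),W[1]+wx/1e3*np.sin(a),.098+wz/1e3])-M2@np.array(tt)
    print("TCP target",t.round(4),"toolz in well",(R.from_euler('z',-yaw,degrees=True).as_matrix()@M[:,2]).round(3));go(*t,yaw)
E
python3 - <<'E'
from h import *
ins(55,40)
ins(55,18)
E
```

```text
t 20.7 pos [ 0.5955 -0.0323  0.2802] yaw 0.952 17.51 F [ 0.7 -0.5 -1.9] T [0.02 0.09 0.03] g 0.488 q [-0.2   0.18  1.48 -0.    1.43  1.07]
TCP target [ 0.6107 -0.0468  0.1991] toolz in well [ 0.054 -0.029 -0.998]
t 20.7 pos [ 0.5955 -0.0323  0.2802] yaw 0.952 17.51 F [ 0.7 -0.5 -1.9] T [0.02 0.09 0.03] g 0.488 q [-0.2   0.18  1.48 -0.    1.43  1.07]
tool shift mm [ 5.8 15.9 82. ] spin 1.51
t 20.7 pos [ 0.5955 -0.0323  0.2802] yaw 0.952 17.51 F [ 0.7 -0.5 -1.9] T [0.02 0.09 0.03] g 0.488 q [-0.2   0.18  1.48 -0.    1.43  1.07]
TCP target [ 0.6107 -0.0468  0.1771] toolz in well [ 0.054 -0.029 -0.998]
t 20.7 pos [ 0.5955 -0.0323  0.2802] yaw 0.952 17.51 F [ 0.7 -0.5 -1.9] T [0.02 0.09 0.03] g 0.488 q [-0.2   0.18  1.48 -0.    1.43  1.07]
tool shift mm [  4.6  15.3 104. ] spin 1.51
```

Request:
play_rows(moves=[[4,14,10,1.5],[1,2,25,0],[0,0,20,0],[0,0,10,0],[0,0,0,0]])

```text
time: 21.2
eef_pos: [0.6089, -0.042, 0.2129]
ee_rot: [0.989, 0.141, 0.029, 0.01]
wrist_force: [-0.6, -1.4, -1.4]
grip_width: 0.485
```

Run:
```python
from h import *
ins(55,18)
d=cam("wrist");cv2.imwrite("pics/w32.png",d["bgr"])
```

```text
t 21.2 pos [ 0.6089 -0.042   0.2129] yaw 0.958 16.29 F [-0.6 -1.4 -1.4] T [-0.02  0.11 -0.06] g 0.485 q [-0.21  0.26  1.52  0.    1.3   1.08]
TCP target [ 0.6106 -0.047   0.1769] toolz in well [ 0.055 -0.028 -0.998]
t 21.2 pos [ 0.6089 -0.042   0.2129] yaw 0.958 16.29 F [-0.6 -1.4 -1.4] T [-0.02  0.11 -0.06] g 0.485 q [-0.21  0.26  1.52  0.    1.3   1.08]
tool shift mm [-1.8  4.3 36.1] spin 0.29
```

View pics/w32.png

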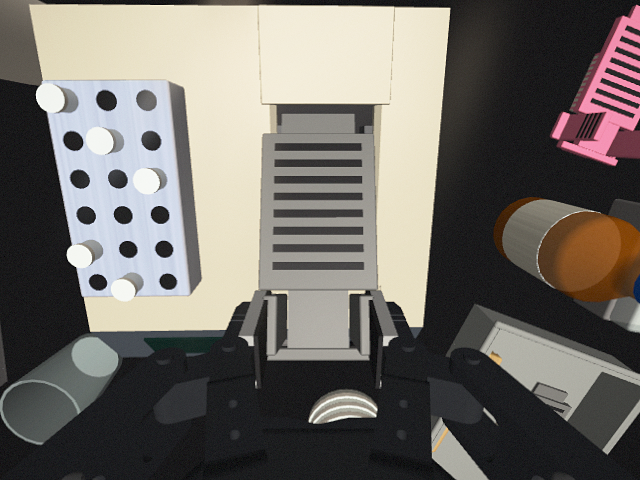

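Request:
play_rows(moves=[[-1,4,6,0.3],[-1,0,10,0],[0,0,6,0],[0,0,0,0]])

```text
time: 21.65
eef_pos: [0.6119, -0.0466, 0.1937]
ee_rot: [0.99, 0.139, 0.033, 0.011]
wrist_force: [-0.2, -1.2, -1.8]
grip_width: 0.485
```

Run:
```python
from h import *
ins(55,18)
d=cam("wrist");cv2.imwrite("pics/w33.png",cv2.resize(d["bgr"][60:320,200:440],None,fx=2.3,fy=2.3,interpolation=cv2.INTER_CUBIC))
```

```text
t 21.65 pos [ 0.6119 -0.0466  0.1937] yaw 0.959 16.05 F [-0.2 -1.2 -1.8] T [ 0.01  0.05 -0.01] g 0.485 q [-0.22  0.27  1.54  0.    1.26  1.07]
TCP target [ 0.6102 -0.0469  0.1763] toolz in well [ 0.062 -0.031 -0.998]
t 21.65 pos [ 0.6119 -0.0466  0.1937] yaw 0.959 16.05 F [-0.2 -1.2 -1.8] T [ 0.01  0.05 -0.01] g 0.485 q [-0.22  0.27  1.54  0.    1.26  1.07]
tool shift mm [-2.8 -0.7 17.2] spin 0.05
```

View pics/w33.png

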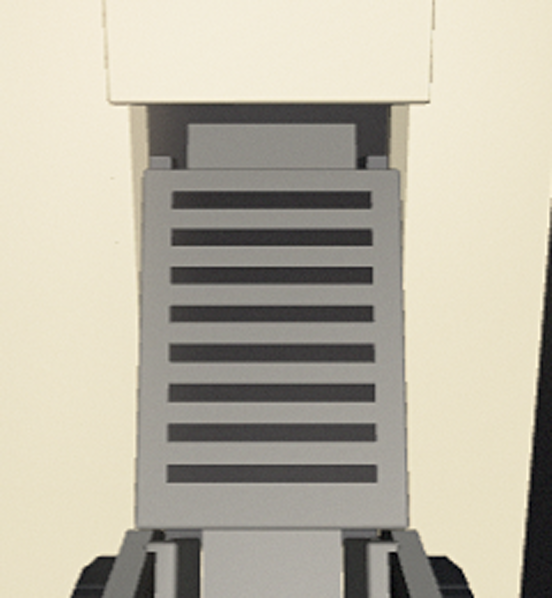

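Request:
play_rows(moves=[[-1,-0.5,5,0],[-1,0,6,0],[-1,0,5,0],[0,0,0,0]])

```text
time: 22.1
eef_pos: [0.6105, -0.0475, 0.1774]
ee_rot: [0.99, 0.139, 0.034, 0.012]
wrist_force: [0.4, 0.9, -0.7]
grip_width: 0.484
```

Run:
```python
from h import *
ins(55,18)
d=cam("wrist");cv2.imwrite("pics/w34.png",cv2.resize(d["bgr"][60:320,200:440],None,fx=2.3,fy=2.3,interpolation=cv2.INTER_CUBIC))
d=cam("side");cv2.imwrite("pics/s34.png",cv2.resize(d["bgr"][180:330,270:420],None,fx=4,fy=4,interpolation=cv2.INTER_CUBIC))
```

```text
t 22.1 pos [ 0.6105 -0.0475  0.1774] yaw 0.959 16.04 F [ 0.4  0.9 -0.7] T [-0.05  0.1   0.03] g 0.484 q [-0.22  0.29  1.56  0.    1.22  1.07]
TCP target [ 0.6101 -0.0469  0.1762] toolz in well [ 0.064 -0.032 -0.997]
t 22.1 pos [ 0.6105 -0.0475  0.1774] yaw 0.959 16.04 F [ 0.4  0.9 -0.7] T [-0.05  0.1   0.03] g 0.484 q [-0.22  0.29  1.56  0.    1.22  1.07]
tool shift mm [-0.3 -0.7  1.2] spin 0.04
```

View pics/w34.png

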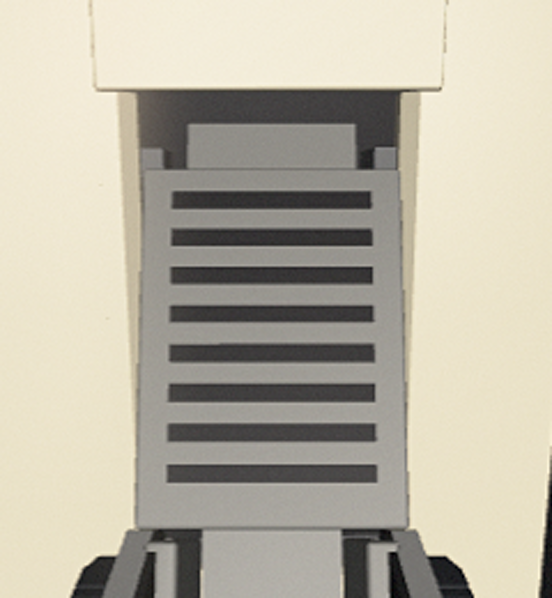

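View pics/s34.png

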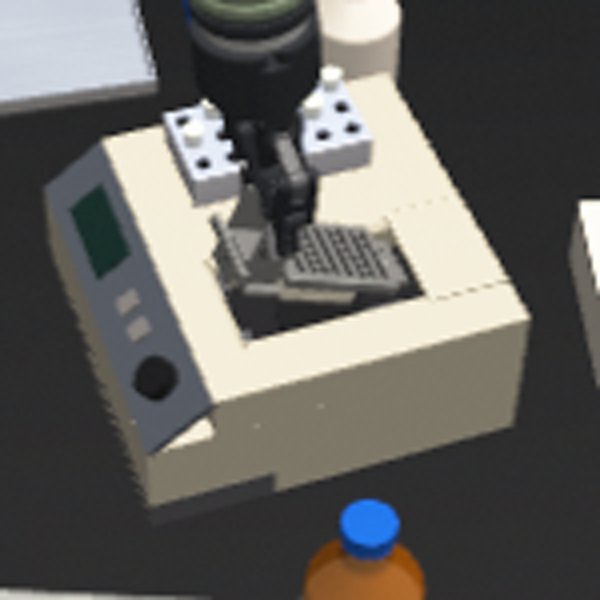

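Request:
play_rows(moves=[[3,-0.5,4,0],[5,0,3,0],[5,0,2,0]])

```text
time: 22.5
eef_pos: [0.6253, -0.0436, 0.1706]
ee_rot: [0.99, 0.139, 0.036, 0.012]
wrist_force: [1.2, -0.8, -0.9]
grip_width: 0.479
```

Run:
```python
from h import *
ins(69,12)
d=cam("wrist");cv2.imwrite("pics/w35.png",cv2.resize(d["bgr"][60:320,200:440],None,fx=2.3,fy=2.3,interpolation=cv2.INTER_CUBIC))
```

```text
t 22.5 pos [ 0.6253 -0.0436  0.1706] yaw 0.959 16.02 F [ 1.2 -0.8 -0.9] T [0.02 0.02 0.  ] g 0.479 q [-0.21  0.32  1.53  0.    1.21  1.08]
TCP target [ 0.6233 -0.043   0.1699] toolz in well [ 0.067 -0.034 -0.997]
t 22.5 pos [ 0.6253 -0.0436  0.1706] yaw 0.959 16.02 F [ 1.2 -0.8 -0.9] T [0.02 0.02 0.  ] g 0.479 q [-0.21  0.32  1.53  0.    1.21  1.08]
tool shift mm [-1.8 -1.2  0.6] spin 0.02
```

View pics/w35.png

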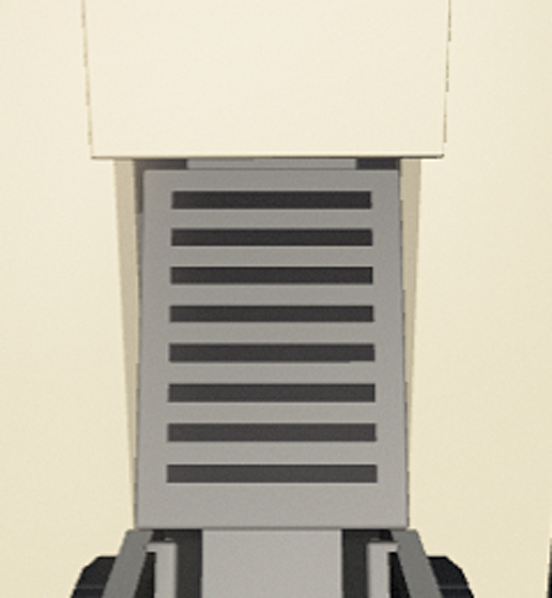

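Request:
play_rows(moves=[[-3.5,-0.8,4,0],[-3.5,-0.3,4,0],[-3.5,-0.3,4,0]])

```text
time: 22.85
eef_pos: [0.6191, -0.0454, 0.1595]
ee_rot: [0.989, 0.139, 0.039, 0.013]
wrist_force: [-0.8, -0.4, 2.7]
grip_width: 0.481
```

Run:
```python
from h import *
st()
d=cam("wrist");cv2.imwrite("pics/w36.png",cv2.resize(d["bgr"][60:320,200:440],None,fx=2.3,fy=2.3,interpolation=cv2.INTER_CUBIC))
```

```text
t 22.85 pos [ 0.6191 -0.0454  0.1595] yaw 0.958 16.07 F [-0.8 -0.4  2.7] T [ 0.09 -0.26 -0.01] g 0.481 q [-0.21  0.31  1.56  0.    1.18  1.08]
```

View pics/w36.png

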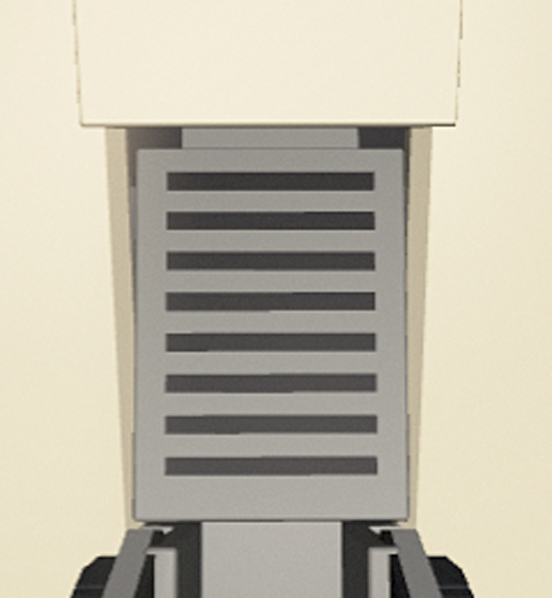

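Request:
play_rows(moves=[[-2.5,-0.4,5,0],[-2.5,-0.3,5,0],[-2.5,-0.3,5,0]])

```text
time: 23.2
eef_pos: [0.6125, -0.0478, 0.1445]
ee_rot: [0.989, 0.139, 0.04, 0.014]
wrist_force: [-1.0, -0.1, 3.6]
grip_width: 0.481
```

Run:
```python
from h import *
st()
d=cam("wrist");cv2.imwrite("pics/w37.png",cv2.resize(d["bgr"][60:320,200:440],None,fx=2.3,fy=2.3,interpolation=cv2.INTER_CUBIC))
d=cam("side");cv2.imwrite("pics/s37.png",cv2.resize(d["bgr"][180:330,270:420],None,fx=4,fy=4,interpolation=cv2.INTER_CUBIC))
```

```text
t 23.2 pos [ 0.6125 -0.0478  0.1445] yaw 0.958 16.03 F [-1.  -0.1  3.6] T [ 0.01 -0.04 -0.06] g 0.481 q [-0.22  0.32  1.59  0.    1.14  1.07]
```

View pics/w37.png

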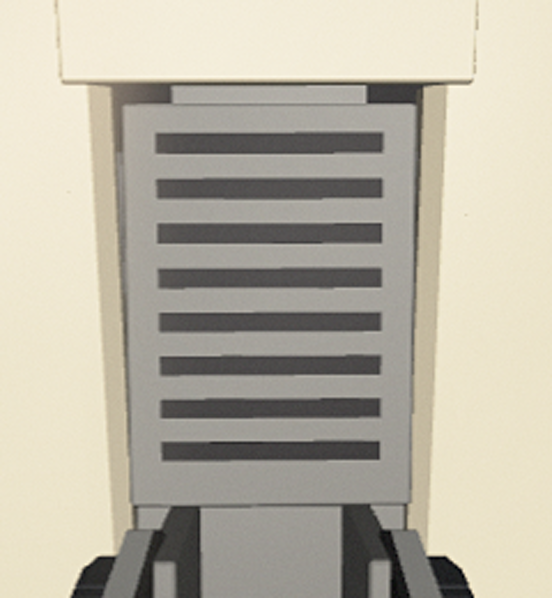

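View pics/s37.png

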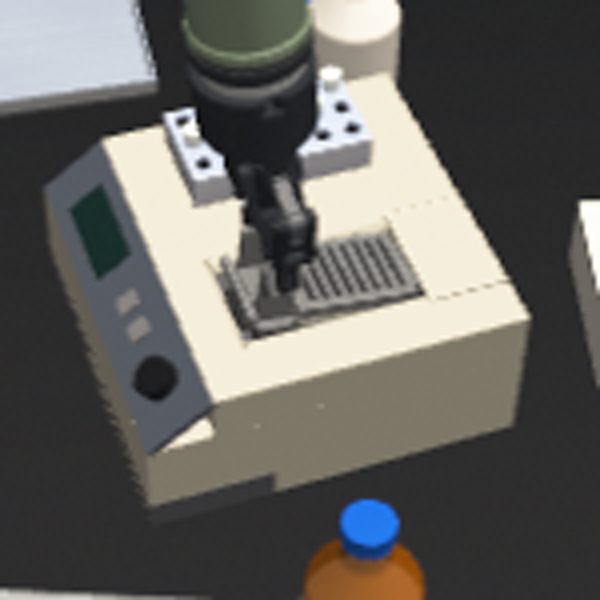

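Request:
play_rows(moves=[[-2.5,-0.2,5,0],[-2,-0.2,5,0],[-1.5,-0.1,4,0]])

```text
time: 23.6
eef_pos: [0.6081, -0.0496, 0.1318]
ee_rot: [0.989, 0.138, 0.041, 0.014]
wrist_force: [-9.3, 0.3, 30.5]
grip_width: 0.481
```

Run:
```python
from h import *
st()
d=cam("wrist");cv2.imwrite("pics/w38.png",cv2.resize(d["bgr"][40:340,200:440],None,fx=2,fy=2,interpolation=cv2.INTER_CUBIC))
```

```text
t 23.6 pos [ 0.6081 -0.0496  0.1318] yaw 0.958 16.01 F [-9.3  0.3 30.5] T [1.   1.21 0.1 ] g 0.481 q [-0.22  0.32  1.62  0.    1.12  1.07]
```

View pics/w38.png

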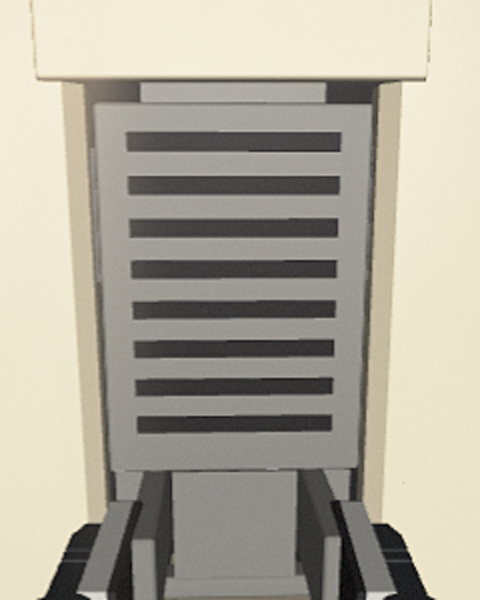

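Run:
```python
from h import *
d=cam("wrist");cv2.imwrite("pics/w39.png",d["bgr"]);im=cv2.resize(d["bgr"][40:340,200:440],None,fx=2,fy=2,interpolation=cv2.INTER_CUBIC);cv2.imwrite("pics/w39z.png",im)
c=lambda L:[(200+(x+.5)/2-.5,40+(y+.5)/2-.5) for x,y in L]
W=np.array([.6421,-.0399]);a=np.radians(16);ex=np.array([np.cos(a),np.sin(a)]);ey=np.array([-ex[1],ex[0]])
P=plane(d,c([(95,103),(377,101),(109,470),(357,468),(35,79),(430,77)]),.12)[:,:2]-W
print(np.c_[P@ex,P@ey].round(4)*1e3)
st()
```

```text
[[ 58.5  29.5]
 [ 59.1 -30.5]
 [-23.6  30.2]
 [-24.1 -29.4]
 [ 63.2  41.7]
 [ 63.9 -41.7]]
t 23.7 pos [ 0.6082 -0.0494  0.1324] yaw 0.958 16.02 F [-6.4  0.5 17.4] T [0.55 0.77 0.05] g 0.483 q [-0.22  0.32  1.62  0.    1.12  1.07]
```

View pics/w39.png

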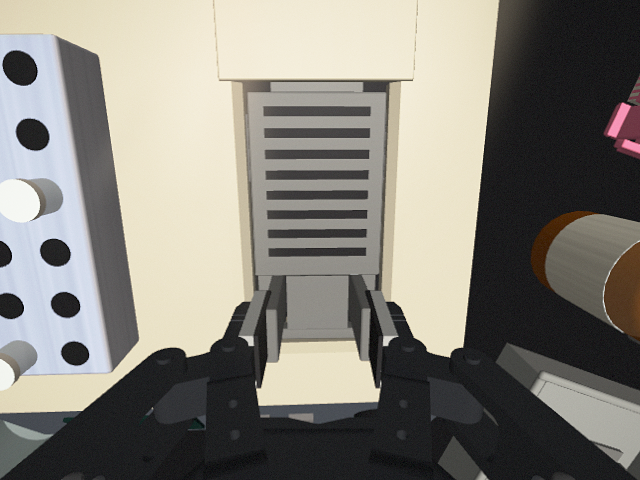

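Request:
play_rows(moves=[[0,0,0,0],[0,0,0,0],[0,0,0,0],[0,0,0,0]], grip=80)

```text
time: 24.1
eef_pos: [0.6061, -0.0482, 0.1297]
ee_rot: [0.989, 0.139, 0.039, 0.013]
wrist_force: [-0.2, -0.6, 0.5]
grip_width: 0.801
```

Run:
```python
from h import *
st()
d=cam("wrist");cv2.imwrite("pics/w40.png",d["bgr"])
```

```text
t 24.1 pos [ 0.6061 -0.0482  0.1297] yaw 0.958 16.06 F [-0.2 -0.6  0.5] T [ 0.01  0.12 -0.01] g 0.801 q [-0.22  0.32  1.62  0.    1.12  1.07]
```

View pics/w40.png

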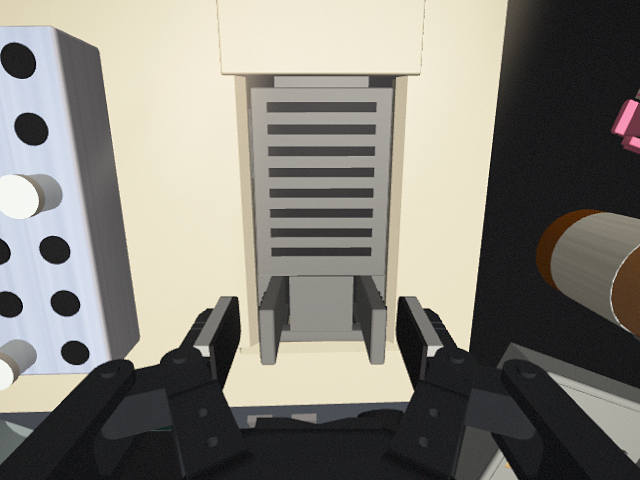

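Request:
play_rows(moves=[[0,0,-12,0],[0,0,-25,0],[0,0,-35,0],[-10,0,-40,0],[-20,0,-40,0],[0,0,-5,0],[0,0,0,0]], grip=100)

```text
time: 24.85
eef_pos: [0.5618, -0.0539, 0.2898]
ee_rot: [0.99, 0.139, 0.036, 0.012]
wrist_force: [-0.0, 0.1, -0.1]
grip_width: 0.999
```

Run:
```python
from h import *
st()
d=cam("wrist");np.savez("w41.npz",R=d["R"],p=d["p"],mtx=d["mtx"],dist_coeffs=d["dist_coeffs"])
cv2.imwrite("pics/w41.png",d["bgr"]);cv2.imwrite("pics/w41z.png",cv2.resize(d["bgr"][30:250,240:400],None,fx=2.625,fy=2.625,interpolation=cv2.INTER_CUBIC))
d=cam("side");cv2.imwrite("pics/s41.png",d["bgr"])
```

```text
t 24.85 pos [ 0.5618 -0.0539  0.2898] yaw 0.959 16.08 F [-0.   0.1 -0.1] T [-0.03  0.    0.  ] g 0.999 q [-0.25  0.09  1.55  0.01  1.42  1.04]
```

View pics/w41z.png

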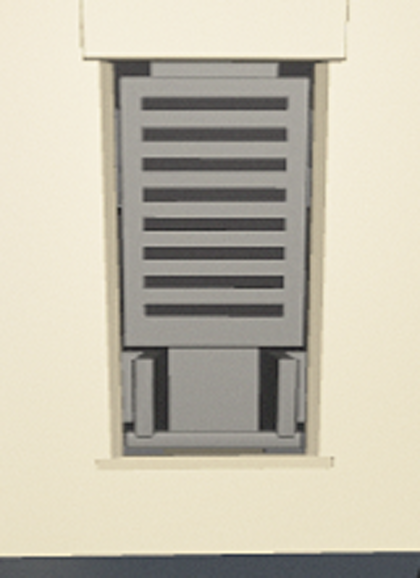

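View pics/s41.png

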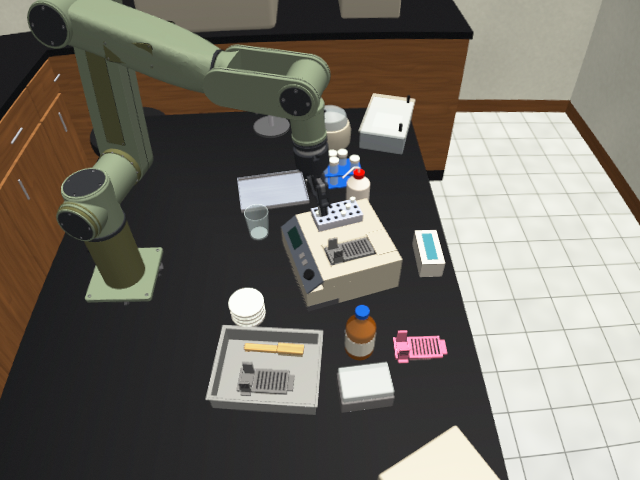

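Run:
```python
from h import *
d=dict(np.load("w41.npz"));c=lambda L:[(240+(x+.5)/2.625-.5,30+(y+.5)/2.625-.5) for x,y in L]
W=np.array([.6421,-.0399]);a=np.radians(16);ex=np.array([np.cos(a),np.sin(a)]);ey=np.array([-ex[1],ex[0]])
f=lambda L,z:(lambda P:np.c_[P@ex,P@ey]*1e3)(plane(d,c(L),z)[:,:2]-W).round(1)
print("tabs",f([(133,359),(299,356),(297,436),(136,438)],.152))
print("grille far",f([(120,79),(308,77)],.12),"grille -25",f([(125,347),(302,345)],.12))
print("lip",f([(82,60),(346,58)],.12)); print("plate end",f([(126,446),(305,445)],.12),"opening edge",f([(96,460),(333,460)],.12))
```

```text
tabs [[-26.7  26.1]
 [-25.9 -24.1]
 [-50.2 -24.1]
 [-50.6  25.6]]
grille far [[ 57.4  29.8]
 [ 58.4 -29.1]] grille -25 [[-24.7  30. ]
 [-24.2 -29.3]]
lip [[ 62.8  41.5]
 [ 63.9 -40.9]]
plate end [[-58.   30.4]
 [-58.  -31.2]] opening edge [[-62.8  40.8]
 [-63.3 -41.1]]
```

Run:
```python
from h import *
a=cv2.imread("pics/side0.png");b=cv2.imread("pics/s41.png")
z=lambda i:cv2.resize(i[220:280,310:390],None,fx=8,fy=8,interpolation=cv2.INTER_CUBIC)
cv2.imwrite("pics/cmp.png",cv2.resize(np.hstack([z(a),z(b)]),(800,300)))
cv2.imwrite("pics/cmpa.png",np.vstack([cv2.resize(i[228:272,318:382],(800,300*1+0),interpolation=cv2.INTER_CUBIC) for i in (a,b)]))
```

```text
(no output)
```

View pics/cmpa.png

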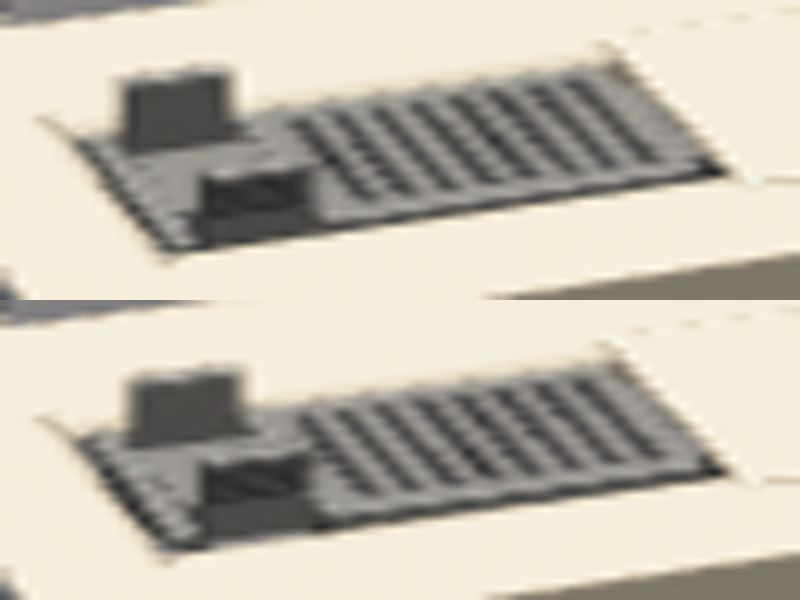

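Request:
play_rows(moves=[[20,0,5,0],[30,0,15,0],[20,0,25,0],[0,0,25,0],[0,0,15,0],[0,0,0,0]], grip=0)

```text
time: 25.55
eef_pos: [0.6331, -0.0327, 0.1915]
ee_rot: [0.99, 0.14, 0.025, 0.008]
wrist_force: [0.7, 1.2, -0.7]
grip_width: 0.002
```

Run:
```python
from h import *
go(.6306,-.0432,.165,16);go(.6306,-.0432,.122,16);tilt()
d=cam("wrist");cv2.imwrite("pics/w42.png",d["bgr"])
```

```text
t 25.55 pos [ 0.6331 -0.0327  0.1915] yaw 0.96 16.1 F [ 0.7  1.2 -0.7] T [ 0.02 -0.02  0.01] g 0.002 q [-0.19  0.33  1.47  0.    1.29  1.1 ]
tool shift mm [-6.6  8.8 26.5] spin 0.1
t 25.55 pos [ 0.6331 -0.0327  0.1915] yaw 0.96 16.1 F [ 0.7  1.2 -0.7] T [ 0.02 -0.02  0.01] g 0.002 q [-0.19  0.33  1.47  0.    1.29  1.1 ]
tool shift mm [-8.6  7.8 69.4] spin 0.1
toolz [ 0.0521 -0.0089 -0.9986]
```

View pics/w42.png

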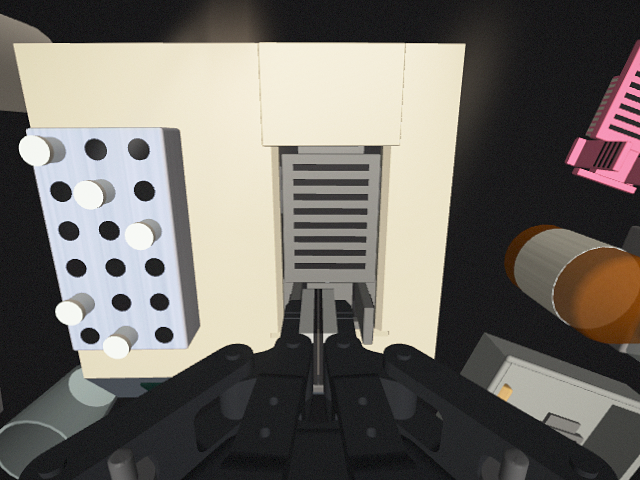

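Request:
play_rows(moves=[[-6,8,10,0],[-1,0,18,0],[-1,0,15,0],[0,0,8,0],[0,0,0,0]])

```text
time: 26.1
eef_pos: [0.6309, -0.0458, 0.1398]
ee_rot: [0.99, 0.139, 0.027, 0.009]
wrist_force: [0.6, 0.3, 0.1]
grip_width: 0.0
```

Run:
```python
from h import *
go(.6306,-.0432,.122,16);tilt()
d=cam("wrist");cv2.imwrite("pics/w43.png",d["bgr"])
```

```text
t 26.1 pos [ 0.6309 -0.0458  0.1398] yaw 0.96 16.08 F [0.6 0.3 0.1] T [-0.02  0.01  0.03] g 0.0 q [-0.21  0.37  1.53  0.    1.18  1.08]
tool shift mm [-0.4 -3.  17.8] spin 0.08
toolz [ 0.0552 -0.0107 -0.9984]
```

View pics/w43.png

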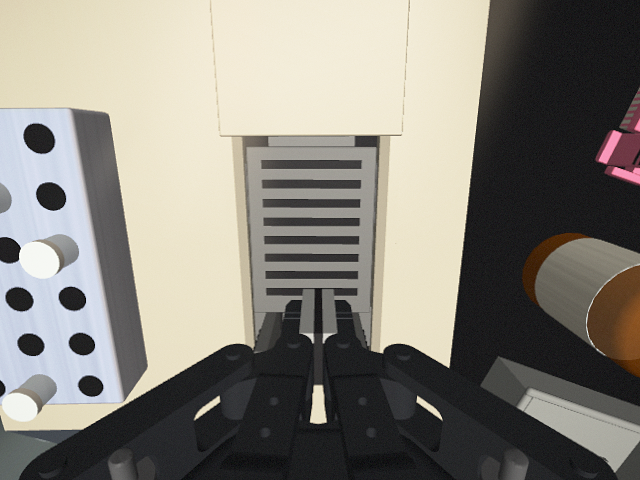

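Request:
play_rows(moves=[[0,-3,5,0],[0,0,6,0],[0,0,5,0]])

```text
time: 26.45
eef_pos: [0.6336, -0.0434, 0.1269]
ee_rot: [0.99, 0.14, 0.03, 0.01]
wrist_force: [0.6, 0.3, 0.4]
grip_width: 0.001
```

Run:
```python
from h import *
go(.6306,-.0432,.122,16)
```

```text
t 26.45 pos [ 0.6336 -0.0434  0.1269] yaw 0.959 16.1 F [0.6 0.3 0.4] T [-0.    0.01  0.03] g 0.001 q [-0.2   0.39  1.53  0.    1.15  1.09]
tool shift mm [-3.1 -1.2  4.7] spin 0.1
```

Request:
play_rows(moves=[[-3,-1,4,0],[0,0,4,0],[0,0,4,0]])

```text
time: 26.75
eef_pos: [0.631, -0.0433, 0.12]
ee_rot: [0.99, 0.14, 0.03, 0.011]
wrist_force: [-14.4, 2.2, 28.8]
grip_width: 0.001
```

Run:
```python
from h import *
go(.6306,-.0432,.122,16)
```

```text
t 26.75 pos [ 0.631  -0.0433  0.12  ] yaw 0.959 16.16 F [-14.4   2.2  28.8] T [ 0.29  2.29 -0.07] g 0.001 q [-0.21  0.39  1.55 -0.    1.14  1.08]
tool shift mm [-0.3 -0.1 -2. ] spin 0.16
```

Request:
play_rows(moves=[[0,0,-10,0],[0,0,-25,0],[-15,0,-40,0],[-25,0,-45,0],[-25,0,-40,0],[-15,0,-10,0],[0,0,0,0],[0,0,0,0]])

```text
time: 27.55
eef_pos: [0.542, -0.0638, 0.2931]
ee_rot: [0.99, 0.141, 0.031, 0.012]
wrist_force: [0.7, 0.3, 0.1]
grip_width: -0.002
```

Run:
```python
from h import *
st()
d=cam("wrist");np.savez("w44.npz",R=d["R"],p=d["p"],mtx=d["mtx"],dist_coeffs=d["dist_coeffs"])
cv2.imwrite("pics/w44.png",d["bgr"])
e=cam("side");cv2.imwrite("pics/s44.png",cv2.resize(e["bgr"][228:272,318:382],(800,550),interpolation=cv2.INTER_CUBIC))
```

```text
t 27.55 pos [ 0.542  -0.0638  0.2931] yaw 0.959 16.22 F [0.7 0.3 0.1] T [-0.01  0.06 -0.01] g -0.002 q [-0.28  0.06  1.58  0.    1.43  1.01]
```

View pics/w44.png

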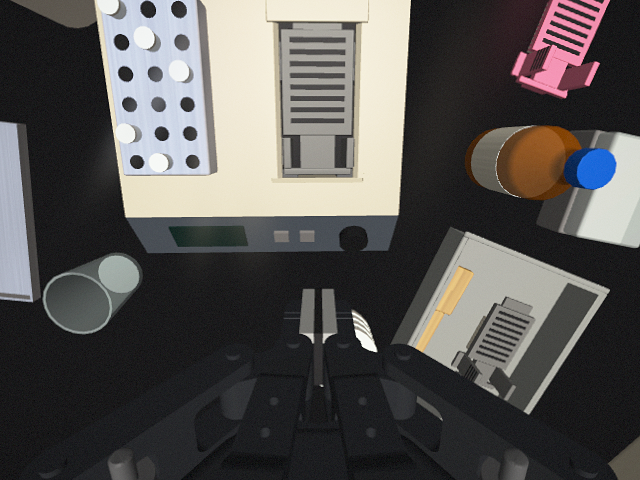

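View pics/s44.png

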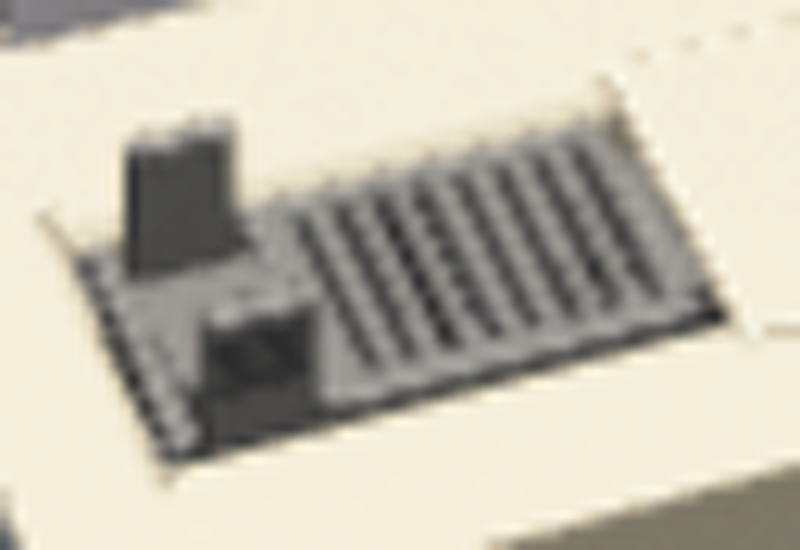

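Looks snapped in; measure the tab spacing.

Run:
```python
from h import *
im=cv2.imread("pics/w44.png");cv2.imwrite("pics/w44z.png",cv2.resize(im[0:200,255:385],None,fx=3,fy=3,interpolation=cv2.INTER_CUBIC))
```

```text
(no output)
```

View pics/w44z.png

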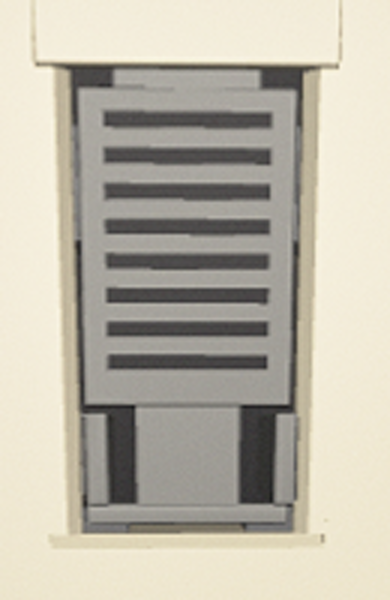

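Run:
```python
from h import *
d=dict(np.load("w44.npz"));c=lambda L:[(255+(x+.5)/3-.5,(y+.5)/3-.5) for x,y in L]
W=np.array([.6421,-.0399]);a=np.radians(16);ex=np.array([np.cos(a),np.sin(a)]);ey=np.array([-ex[1],ex[0]])
f=lambda L,z:(lambda P:np.c_[P@ex,P@ey]*1e3)(plane(d,c(L),z)[:,:2]-W).round(1)
print("tabs",f([(83,414),(298,413),(295,503),(87,504)],.152))
print("grille far",f([(79,90),(297,91)],.12),"grille -25",f([(85,404),(293,404)],.12))
print("lip",f([(34,65),(341,65)],.12)); print("plate end",f([(90,521),(290,522)],.12),"opening edge",f([(51,541),(322,541)],.12))
```

```text
tabs [[-27.7  28.3]
 [-27.2 -27.9]
 [-50.5 -27.8]
 [-50.8  27.8]]
grille far [[ 56.9  29.6]
 [ 57.3 -29.4]] grille -25 [[-24.7  29.8]
 [-24.5 -30.6]]
lip [[ 62.8  41.5]
 [ 63.8 -41.2]]
plate end [[-58.1  29.1]
 [-58.5 -30.6]] opening edge [[-64.   40.8]
 [-64.1 -40.4]]
```

Run:
```python
from h import *
st();cv2.imwrite("pics/fin.png",cam("scene")["bgr"])
```

```text
t 27.65 pos [ 0.5418 -0.0635  0.2918] yaw 0.959 16.24 F [ 0.9 -0.5 -0.1] T [0.   0.07 0.  ] g 0.002 q [-0.28  0.06  1.58  0.    1.43  1.01]
```

View pics/fin.png

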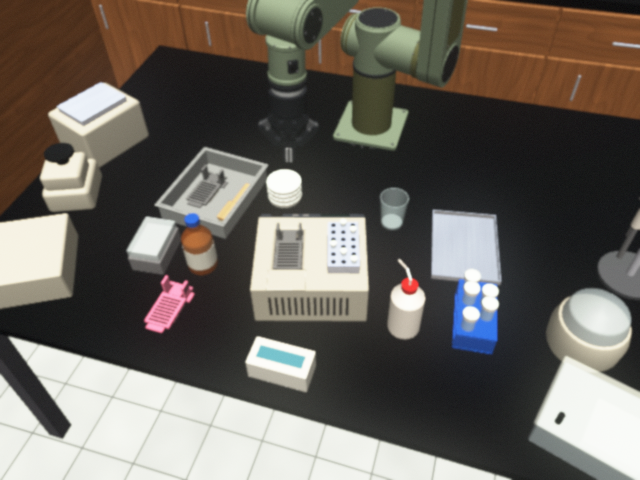

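The final view shows the used cassette flat in the basin (about 207,190) with its tabs up. The new one sits in the well (about 288,250), the tray is empty, and everything else is where it was. I'm handing in.

```bash
python3 -c "
from cell import arm
print(arm.close_job())"
```

```text
the job is handed in; nothing more can be done
None
```

The used cassette is lying flat, tabs up, in the wash basin, and the clean one is snapped into the well. I handed the job in at about 28 s of the 58 s allowed.

- **Used cassette:** I squeezed its tabs, raised the tab end, drew it back out from under the lip, and set it down level in the basin before letting go.
- **Clean cassette:** I let it tip nose-down in a loosened grip over the tray, clamped it, slid the tongue under the lip, and swung it down into the well.
- **One check failed, then was fixed:** After I first let go, the clean cassette's tabs measured 50 mm apart, so its hooks had not caught and the tab end sat slightly high. I pressed the plate down with the closed fingers at about 29 N and measured again. The tabs then stood 56.2 mm apart (fully sprung out is 56), and the plate measured flush with the deck.
- **Final view:** Nothing else looked moved, and the arm was clear of everything. The highest wrist force I read was about 32 N.
- **Tool tilt:** The tool leaned slightly over the run, up to about 0.085 rad. I allowed for it in the later moves, and it probably caused the incomplete first seating.

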